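Twist a hammerhead stud into a strut rail and slide it up to its neighbour

TASK

Fit the loose hammerhead stud into the strut rail beside the stud that is already there: put its head down through the slot lengthways, press it down against its spring, give it a quarter turn clockwise (seen from above) so that its grooves catch under the rail's lips, and let the spring draw it home. Then slide it along the rail until its plate lightly butts against the other stud's plate, so that the two-hole plate will go over both, and let go. Press, turn and push gently, so that the spring is never crushed and the head never forced round against the lips, and leave the other things on the bench where they are.

Things in the scene. Friction and masses are not known exactly. Their poses are not given: they have to be found in the camera images.
- stud_grip (a point): Loose hammerhead stud, zinc-plated steel, 73 mm tall, 0.18 kg, standing on its head. This point: middle of its hexagon, on the axis, 50 mm above the head's underside; z up the stud, y along the head. Grip the hexagon: 17 mm across flats, two flats facing +y and -y, from 31 to 69 mm above the head's underside; spring collar 17 mm across at 25 to 31 mm.
- stud_head (a point): Middle of the underside of that stud's head, axes as stud_grip. Head 20 mm (x) by 34 mm (y), 10 mm high; 9.75 to 14.75 mm either side of the axis a groove along x, 3.5 mm deep, crosses its top. Corners +x+y and -x-y are rounded (10 mm), the others square: in the rail it turns only clockwise (from above) out of the lengthways position and is stopped after about 96 deg.
- stud_plate (a joint): Travel up the stud, in m, of its spring plate: 50 mm (x) by 41 mm (y), 6 mm thick, turning with the stud, underside 11 mm above the head's underside at 0 (spring free). The spring presses it down with 3.5 N at 0 and 2 N more per mm: 0.0025 (8.5 N) when the stud is home in the rail, 0.006 (15.5 N) when the head just clears the lips, 0.008 (19.5 N) when the spring is solid.
- rail_slot (a point): Middle of the slot of the fixed strut rail, at the top of its lips, 46 mm above the bench; y along the rail, z up. Rail 41 mm wide, 260 mm long, 2.5 mm wall, 36 mm wide inside, floor 38 mm below the top. Slot 22 mm wide, open all along. Each lip is bent down (bend rounded 2 mm) and ends 7 mm below the top; a home stud's groove bottoms bear on these lip ends.
- fixed_plate (a point): Stud already fitted in the rail, same as the loose one; this point is on its axis at the rail's top. z up, x along the rail. It is 40 to 80 mm from the rail's middle towards the rail's +y end; the long free stretch is on its -y side. Plates (50 mm along the rail when home) butted, the axes are 50 mm apart. A turning plate sweeps 65 mm across: turn it at least 60 mm off, then slide it up.
- hole_saw: Bystander: black hole saw, 50 mm across, 61 mm high, standing; origin under its middle.
- big_bolt: Bystander: rusty hexagon bolt standing on its head, 33 mm wide, 74 mm high; origin under its middle.
- nut_a: Bystander: rusty hexagon nut lying flat, 34 mm wide, 14 mm high; origin under its middle.
Mind the look-alikes: they are no part of the job. Leave any purple look-alike of the part that bears stud_grip alone.

How it is judged:
By the outcome, as a careful person would: the job done as asked, in the order asked, and still so for the second after the job is handed in, with the robot touching nothing.
It also fails if it takes over 64 s, if anything falls off the work surface, if the arm or the gripper's body presses on something with over 40 N, if the wrist force passes 120 N, or if a joint passes its speed limit or range.

ROBOT

A 6-joint arm with a two-finger parallel gripper is mounted at the origin on a cart in front of the work surface, level with it; the furniture and walls round the work are solid. World frame = base frame: x ahead of the robot, y to its left, z up, the work surface at z = 0. Lengths are in m, angles in rad, forces in N, time in s.
With the tool pointing down it reaches from about 0.275 to 0.875 m from the base axis. Payload 12.5 kg.
Tool frame: the origin (TCP) lies midway between the tips of the shut fingers; the grasp point (between the pads) lies 19 mm behind it (arm.pinch_z is the distance from the TCP to the grasp point, in m); z points along the fingers, y is the direction in which the jaws open and shut (so a half turn about z gives the same grasp; the last joint's range is limited). The gripper opens to 85 mm and grips with 20 to 120 N. Pads are 22 mm wide; open, the fingers measure 114 mm over their backs; the gripper's body (76 mm by 85 mm) begins 54 mm behind the grasp point. The pads swing forward as they close: fully open they stand 13 mm farther back than shut.
Start: joints at [1.141, 0.351, 1.652, -0, 1.139, -0.085], TCP at [0.186, 0.518, 0.231] pointing down, gripper open.
Joint ranges: [-2.75, 2.75], [-0.79, 2.1], [0.01, 2.65], [-1.57, 4.71], [0.07, 3.14], [-2.87, 2.87]. Speed limits (rad/s): [2.22, 2.22, 2.79, 3.14, 3.14, 3.14].

INTERFACE

Orientations are given as [roll, pitch, yaw] about the fixed x, y, z axes, in that order (R = Rz(yaw) Ry(pitch) Rx(roll)).
In Python, from rig import arm, eyes, job gives the robot as it stands.
- The arm moves only by the shell command python3 -m handwheel 'ROWS' [OPENING]. ROWS is JSON, a list of rows, each a list of 4 numbers: the shift along the tool's x, y, z in cm, then the turn about the tool's z in degrees. A call has exactly 5 rows; each row shifts and turns the pose as measured when the row begins, along the tool's axes as they then stand; what a row does not reach is not made up. A row lasts 1/8 s, in which the tool goes at most 62.5 mm and 10.7 degrees, less where a joint would pass 70% of its speed; a pose out of reach is approached as far as the arm can. A call with a gripper value outside its range is refused whole. OPENING is the opening, from 0 (shut) to 1 (fully open), set as the call begins (- or left out, the last holds). The fingers move at their own pace and stop on an object; the grip force is fixed at half the most. Time passes only in rows, so rows that do not move let the fingers close, or fill a call up. It gives the time, the measured TCP pose, the force and the opening at its end, in the units of the state.
- arm.observe(): the state, without advancing time (a new reading comes with each control period).
- eyes.camera(name): name is "side" or "top" or "wrist"; returns a dict with "img" (420x560x3 uint8, red, green, blue), "mtx" (3x3 intrinsics, pixels), "dist" ([k1, k2, p1, p2, k3] as OpenCV has them; the pictures are not rectified), "R" (3x3) and "t" (3): a world point X has camera coordinates R X + t; the wrist camera has in their place "tool_from_camera" (4x4, takes a point from camera to tool coordinates, whose origin is the TCP and whose axes are the flange's). Camera axes: x right, y down, z forward; pixel columns grow to the right and rows downward; lengths in m; the calibration is good to about 2 mm. A picture is of the moment at which its call begins: read the wrist's pose just before it. There is no depth.
- job.hand_in(): hands the job in, once; it reports no verdict.
Trained networks look in a picture, given as the dict that the camera call returned (one of the last four; its "shot" number tells which), for a name from the list of things; names that differ only in an ending like _2 or _b are one class to them, and where a whole thing is asked for, a point or a joint stands for the part that bears it (a point fixed in the world has none). Each returns a list of dicts, best first, with "confidence" (0 to 1); they miss things now and then, are a little off and sometimes report something else, mostly with a low value. They report only what shows in the picture. A call takes as long as a camera call. They do not tell look-alikes from the thing itself.
- eyes.find_in(picture, thing): "box" ([left, top, width, height] in pixels, round what is visible of it).
- eyes.place_of(picture, thing): "centre" ([column, row] in pixels: a listed point, or the origin of a listed thing).
The state is a dict: "clock": time; "joint_positions": joint angles; "joint_vel": joint speeds; "joint_efforts": joint torques, N m; "ee_pos": TCP position; "tool_rot": TCP orientation; "ft_force": force on the tool from outside, world axes, zero at the start; "torque": the same for the moment, N m; "finger_gap": finger opening in m.
Only numpy, scipy, OpenCV 4.12 (cv2) and the standard library are available. Lean on these libraries where they do the work, as an engineer would, in place of code of your own. Each camera call takes 0.05 s, during which the arm holds its last target. There are 200 camera calls.

## Working session

There is one attempt and no reset: what is moved stays moved. The work goes in short steps, Python scripts to look and compute and a shell command to move; the robot and the scene stay as the last step left them, time stands still between calls to the robot, and variables do not carry over. Pictures are saved under pics/ and viewed, about 8 in all and at most 12, crops included, and the job is handed in when it is done.

```bash
mkdir -p pics; cat > h.py <<'E'
import numpy as np, cv2
from rig import arm, eyes, job
from scipy.spatial.transform import Rotation as Ro
def cam(n):
    s=arm.observe(); c=eyes.camera(n)
    if n=="wrist":
        T=np.eye(4); r=np.array(s["tool_rot"])
        T[:3,:3]=r if r.shape==(3,3) else Ro.from_euler('xyz',r).as_matrix(); T[:3,3]=s["ee_pos"]
        M=T@np.array(c["tool_from_camera"]); c["Rw"]=M[:3,:3]; c["o"]=M[:3,3]
    else:
        c["Rw"]=np.array(c["R"]).T; c["o"]=-c["Rw"]@np.array(c["t"])
    return c
def ray(c,p):
    u=cv2.undistortPoints(np.array([[p]],float),np.array(c["mtx"]),np.array(c["dist"]))[0,0]
    d=c["Rw"]@np.array([u[0],u[1],1]); return c["o"],d/np.linalg.norm(d)
def atz(c,p,z):
    o,d=ray(c,p); return o+d*(z-o[2])/d[2]
def proj(c,X):
    R=c["Rw"].T; t=-R@c["o"]
    return cv2.projectPoints(np.array(X,float).reshape(-1,1,3),cv2.Rodrigues(R)[0],t,np.array(c["mtx"]),np.array(c["dist"]))[0][:,0]
def save(c,n,crop=None,k=1):
    im=c["img"][...,::-1]
    if crop: x,y,w,h=crop; im=im[y:y+h,x:x+w]
    cv2.imwrite("pics/"+n,cv2.resize(im,None,fx=k,fy=k,interpolation=cv2.INTER_CUBIC))
E
python3 - <<'E'
from h import *
print(arm.observe())
ims=[]
for n in ["top","side"]:
    c=cam(n); ims.append(c["img"]); print(n,c["o"].round(3))
    for t,z in [("stud_grip",.05),("stud_head",0),("rail_slot",.046),("fixed_plate",.046),("hole_saw",0),("big_bolt",0),("nut_a",0)]:
        for d in eyes.place_of(c,t)[:3]: print(t,round(d["confidence"],2),np.round(d["centre"]),atz(c,d["centre"],z).round(3))
cv2.imwrite("pics/a.png",ims[0][...,::-1]); cv2.imwrite("pics/b.png",ims[1][...,::-1])
E
```

```text
{'clock': 0.0, 'joint_positions': array([ 1.14138236e+00,  3.51249155e-01,  1.65243783e+00, -2.80547714e-05,
        1.13915301e+00, -8.46334827e-02]), 'joint_vel': array([ 9.31642297e-04,  7.15153642e-04, -7.62812060e-04, -2.14849173e-05,
        1.00053160e-03, -1.00743145e-03]), 'joint_efforts': array([-1.21946116e-03, -5.06090176e+01, -2.91409814e+01, -1.88738495e-04,
        4.45487545e-03,  3.19063372e-05]), 'ee_pos': array([0.185747  , 0.51731101, 0.23074614]), 'tool_rot': array([-3.14034762e+00, -8.00651324e-05,  2.79682387e+00]), 'ft_force': array([0.27648297, 1.02627476, 0.28275065]), 'torque': array([-0.01056125, -0.02809073,  0.0021908 ]), 'finger_gap': 0.08554588368321313}
top [ 0.427 -0.273  0.932]
stud_grip 0.89 [245. 228.] [ 0.472 -0.214  0.05 ]
stud_grip 0.82 [300. 244.] [ 0.444 -0.324  0.05 ]
stud_head 0.73 [298. 248.] [ 0.437 -0.322  0.   ]
stud_head 0.62 [249. 226.] [ 0.48  -0.219  0.   ]
rail_slot 0.76 [273. 166.] [ 0.599 -0.266  0.046]
hole_saw 0.6 [178. 247.] [ 0.43  -0.072  0.   ]
big_bolt 0.65 [366. 248.] [ 0.439 -0.465  0.   ]
nut_a 0.48 [377. 208.] [ 0.525 -0.487  0.   ]
side [ 0.556 -1.186  0.51 ]
stud_grip 0.93 [242. 226.] [ 0.445 -0.331  0.05 ]
stud_grip 0.58 [267. 202.] [ 0.482 -0.232  0.05 ]
stud_head 0.69 [245. 249.] [ 0.449 -0.327  0.   ]
stud_head 0.58 [266. 224.] [ 0.479 -0.226  0.   ]
rail_slot 0.62 [330. 218.] [ 0.603 -0.281  0.046]
fixed_plate 0.7 [327. 203.] [ 0.599 -0.215  0.046]
hole_saw 0.9 [246. 194.] [ 0.425 -0.091  0.   ]
big_bolt 0.58 [229. 290.] [ 0.438 -0.461  0.   ]
nut_a 0.68 [278. 300.] [ 0.519 -0.481  0.   ]
```

View pics/a.png

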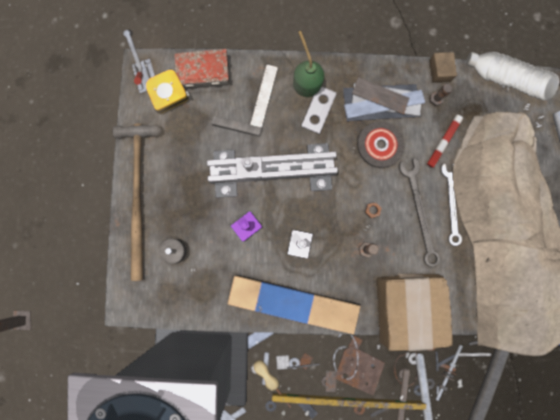

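View pics/b.png

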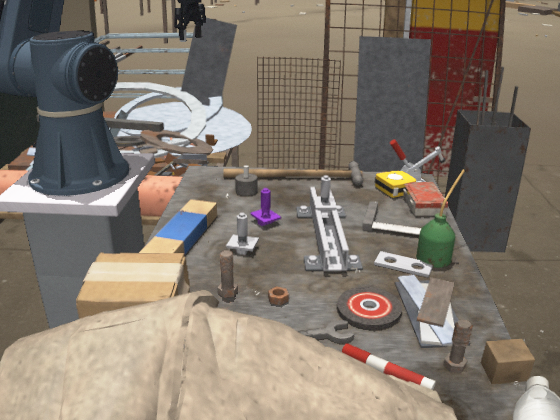

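The loose steel stud is at about (300,244) in the top view and (242,226) in the side view. The purple look-alike is at (245,228) and (267,202), and the fixed stud is in the rail at about (250,163). The steel one fits the description, so I'll move towards it and confirm with a wrist crop.

```bash
python3 -m handwheel '[[-3.5,-4.7,0,0],[-3.5,-4.7,0,0],[-3.5,-4.7,0,0],[-3.5,-4.7,0,0],[-3.5,-4.7,0,0]]' 1; python3 -m handwheel '[[-3.5,-4.7,0,0],[-3.5,-4.7,0,0],[-3.5,-4.7,0,0],[-3.5,-4.7,0,0],[-3.5,-4.7,0,0]]';python3 -m handwheel '[[-3.5,-4.7,0,0],[-3.5,-4.7,0,0],[-3.5,-4.7,0,0],[0,0,0,0],[0,0,0,0]]'
python3 - <<'E'
from h import *
s=arm.observe(); print(s["joint_positions"].round(3))
c=cam("wrist"); save(c,"c.png"); print(c["o"].round(3))
for t,z in [("stud_grip",.05),("stud_head",0),("rail_slot",.046),("fixed_plate",.046)]:
    for d in eyes.place_of(c,t)[:3]: print(t,round(d["confidence"],2),np.round(d["centre"]),atz(c,d["centre"],z).round(3))
E
```

```text
clock: 1.42
ee_pos: [0.2726, 0.2324, 0.2309]
tool_rot: [3.139, 0.001, 2.803]
ft_force: [0.2, 0.2, 0.5]
finger_gap: 0.0856
clock: 2.05
ee_pos: [0.3612, -0.0568, 0.2327]
tool_rot: [3.137, 0.008, 2.804]
ft_force: [0.9, 0.8, 0.7]
finger_gap: 0.0853
clock: 2.68
ee_pos: [0.4143, -0.2341, 0.2331]
tool_rot: [3.137, 0.01, 2.798]
ft_force: [0.0, -0.2, 0.3]
finger_gap: 0.0857
[-0.616  0.209  1.839  0.008  1.085 -1.847]
[ 0.343 -0.209  0.375]
stud_grip 0.88 [212. 243.] [ 0.448 -0.32   0.05 ]
stud_grip 0.6 [317. 236.] [ 0.48  -0.209  0.05 ]
stud_grip 0.19 [214. 225.] [ 0.43  -0.309  0.05 ]
stud_head 0.8 [312. 221.] [ 0.48  -0.208  0.   ]
stud_head 0.73 [212. 226.] [ 0.443 -0.328  0.   ]
stud_head 0.37 [305. 335.] [ 0.637 -0.27   0.   ]
rail_slot 0.97 [304. 335.] [ 0.6   -0.263  0.046]
rail_slot 0.23 [112. 255.] [ 0.425 -0.433  0.046]
fixed_plate 0.8 [339. 317.] [ 0.59  -0.215  0.046]
fixed_plate 0.33 [414. 136.] [ 0.411 -0.085  0.046]
```

View pics/c.png

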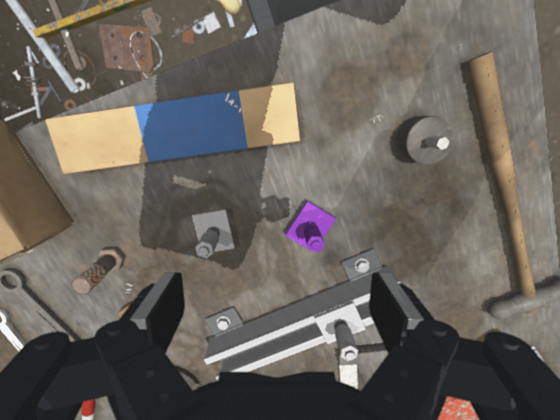

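The wrist view shows the steel stud with its grey plate at (212,230), the purple one at (312,225) and the fixed stud in the rail at (340,330). I'll take a closer look at the steel one.

```bash
python3 -m handwheel '[[1,-4,2,0],[1,-3.7,2,0],[0,0,2,0],[0,0,0,0],[0,0,0,0]]'
python3 - <<'E'
from h import *
c=cam("wrist"); 
for t,z in [("stud_grip",.05),("stud_head",0),("rail_slot",.046),("fixed_plate",.046)]:
    for d in eyes.place_of(c,t)[:2]: print(t,round(d["confidence"],2),np.round(d["centre"]),atz(c,d["centre"],z).round(4))
p=np.array(eyes.place_of(c,"stud_grip")[0]["centre"]); x,y=(p-[90,70]).astype(int); x=max(x,0);y=max(y,0); save(c,"d.png",(x,y,180,140),4); print(x,y)
np.savez("d.npz",Rw=c["Rw"],o=c["o"],mtx=c["mtx"],dist=c["dist"],img=c["img"])
E
```

```text
clock: 3.55
ee_pos: [0.3709, -0.299, 0.1737]
tool_rot: [3.138, 0.015, 2.805]
ft_force: [1.1, 0.5, -0.1]
finger_gap: 0.0854
stud_grip 0.9 [277. 284.] [ 0.4449 -0.3233  0.05  ]
stud_grip 0.71 [400. 281.] [ 0.4806 -0.2136  0.05  ]
stud_head 0.93 [383. 257.] [ 0.4795 -0.213   0.    ]
stud_head 0.62 [177. 353.] [ 0.5219 -0.4781  0.    ]
rail_slot 0.96 [377. 387.] [ 0.6028 -0.2635  0.046 ]
187 213
```

View pics/d.png

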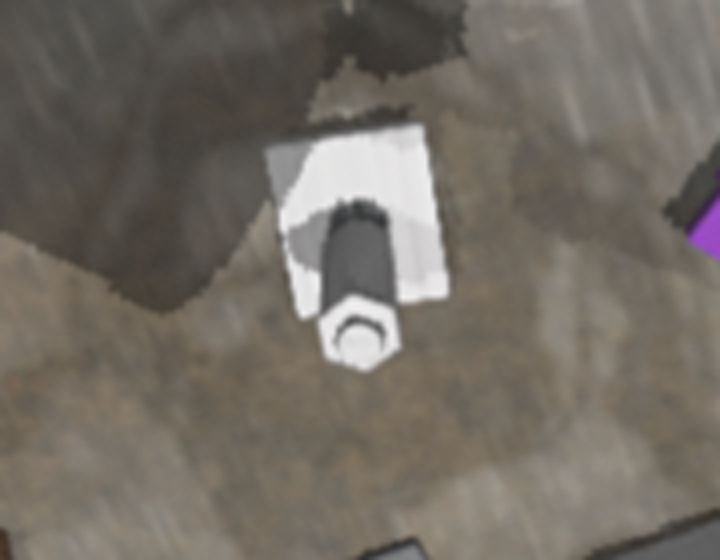

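This is the steel hammerhead stud. Its plate corners in the crop are (265,148), (420,125), (450,297) and (300,320), the hexagon top is at about (360,335), and the purple one lies off to the right.

```bash
python3 - <<'E'
from h import *
c=dict(np.load("d.npz"))
q=lambda a:[187+a[0]/4,213+a[1]/4]
P=np.array([atz(c,q(a),.017) for a in [(265,148),(420,125),(450,297),(300,320)]])[:,:2]
for i in range(4):
    v=P[(i+1)%4]-P[i]; print(np.linalg.norm(v).round(4), np.degrees(np.arctan2(v[1],v[0])).round(1))
print("centre",P.mean(0).round(4),"hex top",atz(c,q((361,333)),.069).round(4), "bolt top",atz(c,q((358,340)),.073).round(4))
# rail direction from full views
save(cam("top"),"e.png",(190,130,170,80),4.5)
E
```

```text
0.0397 79.8
0.0502 -9.3
0.0404 -99.5
0.0507 170.0
centre [ 0.4469 -0.3241] hex top [ 0.4463 -0.3237  0.069 ] bolt top [ 0.4453 -0.324   0.073 ]
```

View pics/e.png

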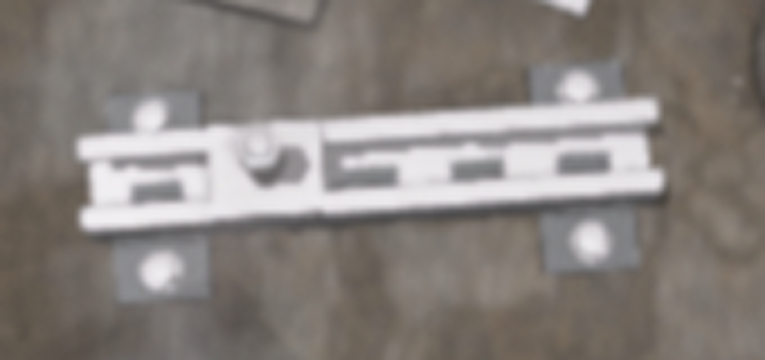

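```bash
python3 -m handwheel '[[-4,0,0,0],[-3.9,0.1,0,0],[0,0,0,-9.5],[0,0,0,0],[0,0,0,0]]'
python3 - <<'E'
from h import *
c=cam("top")
q=lambda a:[190+a[0]/4.5,130+a[1]/4.5]
P=np.array([atz(c,q(a),.046) for a in [(78,140),(658,100),(665,185),(80,228)]])
print(P.round(4),P.mean(0).round(4))
for i in (0,2):
    v=P[i+1]-P[i]; print(np.linalg.norm(v),np.degrees(np.arctan2(v[1],v[0])))
print("fixed plate L/R",[atz(c,q(a),.052).round(4) for a in [(212,170),(323,165)]])
s=arm.observe(); print(s["tool_rot"],s["ee_pos"])
E
```

```text
clock: 4.53
ee_pos: [0.4478, -0.3249, 0.1748]
tool_rot: [3.141, 0.015, 2.969]
ft_force: [0.6, 0.4, 0.7]
finger_gap: 0.0854
[[ 0.6055 -0.1328  0.046 ]
 [ 0.6311 -0.3937  0.046 ]
 [ 0.5922 -0.3972  0.046 ]
 [ 0.5655 -0.1356  0.046 ]] [ 0.5986 -0.2649  0.046 ]
0.26215894756887004 -84.38928927671465
0.26300304904237237 95.84104454207626
fixed plate L/R [array([ 0.5922, -0.1943,  0.052 ]), array([ 0.5958, -0.2437,  0.052 ])]
[3.14083506 0.01490122 2.96944934] [ 0.44775754 -0.32489425  0.17479687]
```

```bash
python3 -m handwheel '[[0.4,0,3,0],[0,0,4,0],[0,0,3.5,0],[0,0,0,0],[0,0,0,0]]'
python3 - <<'E'
from h import *
s=arm.observe(); print(s["tool_rot"],s["ee_pos"],s["ft_force"])
E
```

```text
clock: 5.2
ee_pos: [0.4454, -0.3254, 0.0701]
tool_rot: [-3.14, 0.019, 2.959]
ft_force: [-1.2, -0.3, -0.2]
finger_gap: 0.0857
[-3.14028355  0.01856134  2.95911641] [ 0.44541815 -0.32542598  0.07005161] [-1.16354334 -0.32599097 -0.150105  ]
```

```bash
python3 -m handwheel '[[0,0.1,2,0],[0,0,1.9,0],[0,0,0,0],[0,0,0,0],[0,0,0,0]]'; python3 -m handwheel '[[0,0,0,0],[0,0,0,0],[0,0,0,0],[0,0,0,0],[0,0,0,0]]' 0; python3 -m handwheel '[[0,0,0,0],[0,0,0,0],[0,0,0,0],[0,0,0,0],[0,0,0,0]]'
python3 - <<'E'
from h import *
s=arm.observe(); print(s["tool_rot"],s["ee_pos"],s["ft_force"])
E
```

```text
clock: 5.82
ee_pos: [0.4486, -0.3268, 0.0354]
tool_rot: [-3.136, 0.025, 2.957]
ft_force: [-0.7, -0.7, -0.4]
finger_gap: 0.0856
clock: 6.45
ee_pos: [0.4489, -0.3271, 0.0362]
tool_rot: [-3.136, 0.027, 2.957]
ft_force: [-0.5, -0.3, -0.9]
finger_gap: 0.0163
clock: 7.08
ee_pos: [0.4489, -0.3271, 0.0362]
tool_rot: [-3.136, 0.026, 2.957]
ft_force: [-0.9, 0.3, 1.1]
finger_gap: 0.0162
[-3.13561779  0.02646627  2.95748979] [ 0.44892733 -0.32708823  0.03622864] [-0.86261836  0.32796695  1.09504101]
```

```bash
python3 -m handwheel '[[0,0,1,0],[0,0,-2.5,0],[0,0,-3.5,0],[0,0,-3.5,0],[0,0,0,0]]' 2>&1 | head -0; python3 - <<'E'
from h import *
s=arm.observe(); print(s["clock"],s["tool_rot"],s["ee_pos"],s["ft_force"],s["finger_gap"])
E
```

```text
7.7 [-3.13438     0.03260433  2.95688373] [ 0.44906203 -0.32643341  0.12745351] [-0.63459962  0.15435384 -2.0728687 ] 0.016087070653336717
```

My first row there moved down 1 cm, which was a sign slip. The stud is still held (about 2 N of weight), but it may have slid in the grip, so I'll check its height in the hand. First I'll carry it over the rail.

```bash
python3 -m handwheel '[[-3,1.2,0,0],[-3,1.2,0,0],[-3,1.2,0,0],[-3,1.2,0,0],[-2.4,1.2,0,0]]'; python3 -m handwheel '[[0,0,0,0],[0,0,0,-8],[0,0,0,-8],[0,0,0,0],[0,0,0,0]]'; python3 - <<'E'
from h import *
s=arm.observe(); print(s["clock"],s["tool_rot"],s["ee_pos"],s["ft_force"],s["joint_positions"].round(3))
for n in ["side","top","wrist"]:
    c=cam(n)
    print(n,proj(c,[s["ee_pos"]]).round(1))
    for t in ["stud_grip","stud_head","rail_slot","fixed_plate"]:
        for d in eyes.place_of(c,t)[:3]: print(t,round(d["confidence"],2),np.round(d["centre"],1),atz(c,d["centre"],.046).round(4))
    if n=="side": save(c,"f.png",(270,140,120,140),4)
E
```

```text
clock: 8.32
ee_pos: [0.6022, -0.292, 0.1236]
tool_rot: [-3.138, 0.023, 2.954]
ft_force: [-0.9, 0.6, -1.8]
finger_gap: 0.0161
clock: 8.95
ee_pos: [0.5989, -0.2907, 0.1164]
tool_rot: [-3.137, 0.013, -3.045]
ft_force: [0.7, 0.0, -2.9]
finger_gap: 0.0158
8.95 [-3.13714171  0.01328576 -3.0454454 ] [ 0.59885831 -0.29070703  0.1163863 ] [ 0.66447833  0.04542718 -2.91495436] [-0.523  0.675  1.43   0.005  1.023 -2.193]
side [[329.9 185.4]]
stud_grip 0.75 [265.3 198.8] [ 0.4764 -0.2079  0.046 ]
stud_grip 0.58 [328.7 178. ] [ 0.6047 -0.0909  0.046 ]
stud_head 0.98 [264.  221.1] [ 0.4818 -0.3032  0.046 ]
stud_head 0.82 [324.5 201.4] [ 0.5938 -0.21    0.046 ]
rail_slot 0.63 [328.6 216. ] [ 0.6005 -0.273   0.046 ]
fixed_plate 0.62 [325.  201.4] [ 0.5947 -0.2099  0.046 ]
top [[286.1 159.1]]
wrist [[276.6 271.5]]
stud_grip 0.95 [431.9  48.4] [ 0.4787 -0.2095  0.046 ]
stud_grip 0.83 [277.7 287.9] [ 0.65   -0.2851  0.046 ]
stud_head 0.79 [395.9  62. ] [ 0.4883 -0.2295  0.046 ]
stud_head 0.57 [275.  236.6] [ 0.6088 -0.2912  0.046 ]
rail_slot 0.64 [317.1 231. ] [ 0.6015 -0.2619  0.046 ]
fixed_plate 0.79 [379.8 228. ] [ 0.5948 -0.2181  0.046 ]
```

View pics/f.png

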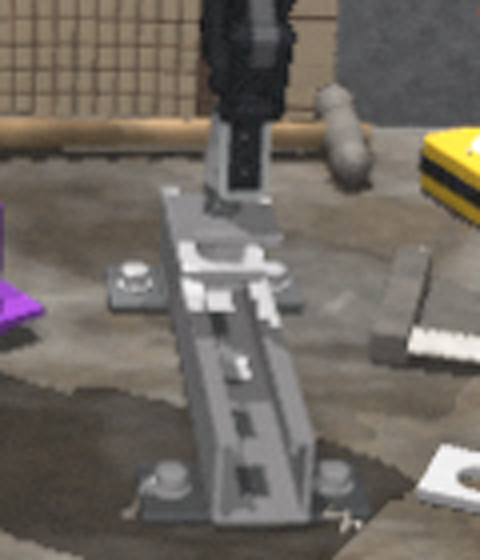

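```bash
python3 - <<'E'
from h import *
s=arm.observe(); Rt=Ro.from_euler('xyz',s["tool_rot"]).as_matrix(); e=np.array(s["ee_pos"])
w=cam("wrist"); sd=cam("side")
for z in (-.03,-.02,-.015,0,.02,.025,.03,.036): print(z,proj(w,[e+Rt@[0,0,z]]).round(1)[0],proj(sd,[e+Rt@[0,0,z]]).round(1)[0])
for h in (.026,.03,.036):
    pts=[e+Rt@[0,0,h]+np.array([x,y,zz]) for zz in (.011,.017) for x in (-.025,.025) for y in (-.02,.02)]
    print(h,((proj(sd,pts)-[270,140])*4).round().astype(int).tolist())
f=np.array([.594,-.219,.046]); print("fixed",((proj(sd,[f+np.array([x,y,.006]) for x in (-.02,.02) for y in (-.025,.025)])-[270,140])*4).round().astype(int).tolist())
save(w,"g.png",(180,170,200,170),4)
E
```

```text
-0.03 [276.6 308.4] [331.  169.4]
-0.02 [276.6 295.1] [330.7 174.7]
-0.015 [276.6 289.2] [330.6 177.3]
0 [276.6 273.4] [330.3 185. ]
0.02 [276.5 256.4] [329.9 195.2]
0.025 [276.5 252.7] [329.8 197.7]
0.03 [276.5 249.2] [329.7 200.2]
0.036 [276.5 245.2] [329.6 203.2]
0.026 [[185, 228], [185, 191], [298, 232], [294, 195], [185, 215], [185, 179], [299, 219], [295, 183]]
0.03 [[185, 236], [185, 199], [298, 240], [294, 203], [185, 223], [185, 187], [299, 228], [294, 191]]
0.036 [[184, 248], [184, 211], [297, 252], [293, 215], [185, 236], [185, 199], [298, 240], [294, 203]]
fixed [[178, 263], [179, 220], [262, 266], [259, 222]]
```

View pics/g.png

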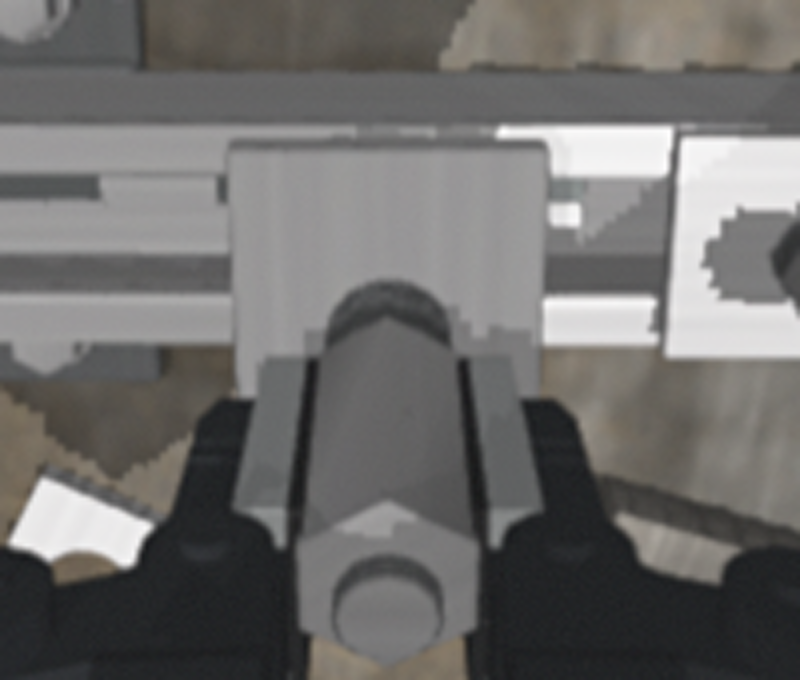

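The crop shows the stud held square between the pads, with its bolt top at (388,610). Its plate is parallel to the rail, and the fixed plate's near edge is at x≈672. The lip outer edges are at rows 123 and 346. I'll measure from those.

```bash
python3 - <<'E'
from h import *
s=arm.observe(); Rt=Ro.from_euler('xyz',s["tool_rot"]).as_matrix(); e=np.array(s["ee_pos"])
w=cam("wrist"); q=lambda a:[180+a[0]/4,170+a[1]/4]
L=lambda X:((X-e)@Rt*1000).round(1)
for a,z in [((100,124),.046),((100,345),.046),((600,124),.046),((600,346),.046),((100,294),.046),((600,294),.046),((668,355),.052),((677,135),.052)]:
    X=atz(w,q(a),z); print(a,X.round(4),"tool mm",L(X))
zp=e[2]-.034+.017
for a in [(230,142),(548,142)]: X=atz(w,q(a),zp); print("held plate corner",X.round(4),L(X))
print(s["tool_rot"],e,s["ft_force"])
E
```

```text
(100, 124) [ 0.5874 -0.3417  0.046 ] tool mm [ 18.2 -49.3  71. ]
(100, 345) [ 0.6293 -0.3405  0.046 ] tool mm [-23.6 -52.2  71.7]
(600, 124) [ 0.5787 -0.2561  0.046 ] tool mm [18.3 36.8 70.6]
(600, 346) [ 0.6202 -0.2498  0.046 ] tool mm [-23.6  39.   71.2]
(100, 294) [ 0.6192 -0.3408  0.046 ] tool mm [-13.6 -51.5  71.5]
(600, 294) [ 0.6101 -0.2513  0.046 ] tool mm [-13.4  38.4  71. ]
(668, 355) [ 0.618  -0.2389  0.052 ] tool mm [-22.6  50.   65.1]
(677, 135) [ 0.5777 -0.2442  0.052 ] tool mm [18.  48.7 64.6]
held plate corner [ 0.5718 -0.3137  0.1   ] [ 30.2 -20.1  16.7]
held plate corner [ 0.5676 -0.273   0.1   ] [30.2 20.8 16.5]
[-3.13648358  0.01422102 -3.04218533] [ 0.59952551 -0.29064363  0.11704755] [ 0.64102153 -0.26678689 -2.02943269]
```

```bash
python3 -m handwheel '[[-0.4,0,0,0],[-0.4,0,0,0],[0,0,1,0],[0,0,1,0],[0,0,0.6,0]]'; python3 - <<'E'
from h import *
s=arm.observe(); Rt=Ro.from_euler('xyz',s["tool_rot"]).as_matrix(); e=np.array(s["ee_pos"]); print(s["tool_rot"],e,s["ft_force"])
w=cam("wrist"); save(w,"k.png",(180,190,200,150),4)
E
```

```text
clock: 10.48
ee_pos: [0.6085, -0.2898, 0.0892]
tool_rot: [-3.137, 0.014, -3.042]
ft_force: [-0.1, 0.7, -1.6]
finger_gap: 0.0159
[-3.13653966  0.01410537 -3.04205787] [ 0.60848791 -0.28981081  0.0892252 ] [-0.08057511  0.65074438 -1.62412432]
```

View pics/k.png

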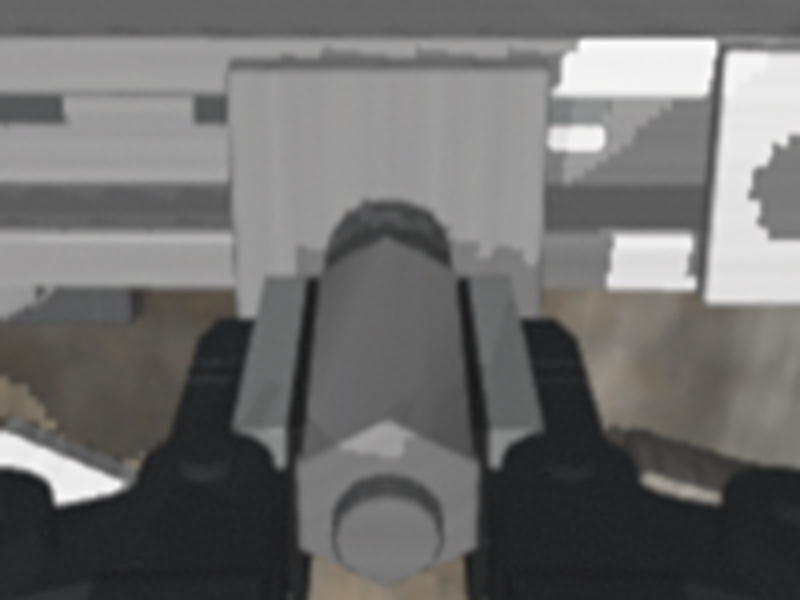

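```bash
python3 - <<'E'
from h import *
s=arm.observe(); Rt=Ro.from_euler('xyz',s["tool_rot"]).as_matrix(); e=np.array(s["ee_pos"])
w=cam("wrist"); q=lambda a:[180+a[0]/4,190+a[1]/4]
def tool(a,zt):  # intersect plane z_tool=zt
    o,d=ray(w,q(a)); o=(o-e)@Rt; d=d@Rt; return ((o+d*(zt-o[2])/d[2])*1000).round(1)
for h in (.033,.034,.036):
    print(h,"top edge",tool((230,69),h-.017),tool((548,69),h-.017),"bottom edge",tool((230,60),h-.011))
print("bolt top centre",[tool((388,531),h-.073) for h in (.033,.034,.036)])
L=lambda X:((X-e)@Rt*1000).round(1)
for a in [(100,38),(100,288),(640,38),(640,290),(100,230),(100,94),(620,97),(620,232)]: print(a,L(atz(w,q(a),.046)))
E
```

```text
0.033 top edge [ 29.4 -20.1  16. ] [29.4 20.8 16. ] bottom edge [ 29.  -20.8  22. ]
0.034 top edge [ 29.1 -20.2  17. ] [29.1 20.9 17. ] bottom edge [ 28.7 -20.9  23. ]
0.036 top edge [ 28.6 -20.5  19. ] [28.6 21.2 19. ] bottom edge [ 28.1 -21.2  25. ]
bolt top centre [array([  0.4,   0.1, -40. ]), array([ -0.3,   0.1, -39. ]), array([ -1.8,   0.1, -37. ])]
(100, 38) [ 26.7 -42.6  42.3]
(100, 288) [-14.4 -45.4  42.8]
(640, 38) [26.8 37.7 41.9]
(640, 290) [-14.6  40.3  42.5]
(100, 230) [ -4.4 -44.7  42.7]
(100, 94) [ 18.  -43.2  42.4]
(620, 97) [17.6 35.3 42.1]
(620, 232) [-4.6 36.5 42.4]
```

The crop shows the plate's near edge at row 69 and the rail edges at rows 38 and 289. The stud sits about 2 mm off the slot's middle along tool x, so I'll correct that and lower gently.

```bash
python3 -m handwheel '[[0.2,0,0.3,0],[0,0,0.3,0],[0,0,0.3,0],[0,0,0.2,0],[0,0,0,0]]'; python3 -c "
from h import *
s=arm.observe();print(s['ft_force'],s['torque'],s['ee_pos'],s['tool_rot'])"
```

```text
clock: 11.2
ee_pos: [0.6065, -0.2902, 0.078]
tool_rot: [-3.136, 0.014, -3.042]
ft_force: [-1.3, 0.1, -1.6]
finger_gap: 0.0158
[-1.29959241  0.08852771 -1.56203072] [0.00838934 0.05374641 0.0244733 ] [ 0.60653435 -0.29021023  0.07797543] [-3.13637751  0.01433128 -3.04224797]
```

```bash
python3 -m handwheel '[[0,0,0.15,0],[0,0,0.15,0],[0,0,0,0],[0,0,0,0],[0,0,0,0]]'; python3 -m handwheel '[[0,0,0.15,0],[0,0,0.15,0],[0,0,0,0],[0,0,0,0],[0,0,0,0]]'
```

```text
clock: 11.82
ee_pos: [0.6068, -0.2903, 0.0751]
tool_rot: [-3.136, 0.015, -3.042]
ft_force: [0.0, -0.1, -1.0]
finger_gap: 0.0161
clock: 12.45
ee_pos: [0.6085, -0.2907, 0.0736]
tool_rot: [-3.134, 0.019, -3.042]
ft_force: [1.7, 0.4, -0.7]
finger_gap: 0.0161
```

```bash
python3 -m handwheel '[[-0.05,0,0.1,0],[0,0,0.1,0],[0,0,0,0],[0,0,0,0],[0,0,0,0]]'; python3 -m handwheel '[[0,0,0.15,0],[0,0,0.15,0],[0,0,0,0],[0,0,0,0],[0,0,0,0]]';  python3 -c "
from h import *
s=arm.observe();print(s['ft_force'],s['torque'],s['ee_pos'],s['tool_rot'])"
```

```text
clock: 13.08
ee_pos: [0.6087, -0.2905, 0.0709]
tool_rot: [-3.135, 0.018, -3.042]
ft_force: [1.3, 0.2, -1.6]
finger_gap: 0.0162
clock: 13.7
ee_pos: [0.6087, -0.2905, 0.0677]
tool_rot: [-3.135, 0.018, -3.042]
ft_force: [1.3, 0.4, -1.6]
finger_gap: 0.0159
[ 1.29086348  0.37447382 -1.61357615] [-0.01560411 -0.28958305  0.00529312] [ 0.60866246 -0.29053735  0.06766267] [-3.13473321  0.01772122 -3.0423224 ]
```

```bash
python3 -m handwheel '[[0,0,0.1,0],[0,0,0.1,0],[0,0,0,0],[0,0,0,0],[0,0,0,0]]'; python3 -m handwheel '[[0,0,0.1,0],[0,0,0.1,0],[0,0,0,0],[0,0,0,0],[0,0,0,0]]'
```

```text
clock: 14.32
ee_pos: [0.6086, -0.2906, 0.066]
tool_rot: [-3.135, 0.018, -3.042]
ft_force: [0.1, 0.0, 0.3]
finger_gap: 0.016
clock: 14.95
ee_pos: [0.609, -0.2909, 0.065]
tool_rot: [-3.134, 0.018, -3.042]
ft_force: [-1.5, 1.7, 4.0]
finger_gap: 0.0162
```

```bash
python3 -m handwheel '[[0,0,0.15,0],[0,0,0.15,0],[0,0,0,0],[0,0,0,0],[0,0,0,0]]'; python3 -m handwheel '[[0,0,0.15,0],[0,0,0.15,0],[0,0,0,0],[0,0,0,0],[0,0,0,0]]'
```

```text
clock: 15.58
ee_pos: [0.61, -0.2916, 0.0638]
tool_rot: [-3.132, 0.021, -3.042]
ft_force: [-1.9, 1.1, 6.2]
finger_gap: 0.0155
clock: 16.2
ee_pos: [0.6104, -0.2919, 0.0628]
tool_rot: [-3.132, 0.022, -3.043]
ft_force: [-1.9, 1.4, 6.3]
finger_gap: 0.0163
```

```bash
python3 -m handwheel '[[0.05,0,0.2,0],[0,0,0.2,0],[0,0,0,0],[0,0,0,0],[0,0,0,0]]'; python3 - <<'E'
from h import *
for i in range(4):
    cam("side"); s=arm.observe();print(s['ft_force'].round(1),s['torque'].round(2),s['ee_pos'].round(4),s['tool_rot'].round(3))
E
```

```text
clock: 16.82
ee_pos: [0.6104, -0.292, 0.0619]
tool_rot: [-3.131, 0.023, -3.043]
ft_force: [-2.0, 0.7, 8.3]
finger_gap: 0.0162
[-2.2  1.4  8.5] [0.42 0.43 0.01] [ 0.6104 -0.2921  0.062 ] [-3.131  0.023 -3.043]
[-2.4  2.4  9.5] [ 0.43  0.43 -0.06] [ 0.6104 -0.2921  0.062 ] [-3.131  0.023 -3.043]
[-3.4  1.3  9. ] [ 0.44  0.38 -0.02] [ 0.6104 -0.2921  0.062 ] [-3.131  0.023 -3.043]
[-2.   1.9  8.4] [0.39 0.42 0.  ] [ 0.6104 -0.292   0.062 ] [-3.131  0.023 -3.043]
```

```bash
python3 -m handwheel '[[0.05,0,0.2,0],[0,0,0.2,0],[0,0,0.2,0],[0,0,0,0],[0,0,0,0]]';python3 -m handwheel '[[0.05,0,0.2,0],[0,0,0.2,0],[0,0,0.2,0],[0,0,0,0],[0,0,0,0]]'
```

```text
clock: 17.65
ee_pos: [0.6112, -0.2927, 0.0596]
tool_rot: [-3.129, 0.026, -3.043]
ft_force: [0.1, 0.4, 3.0]
finger_gap: 0.0163
clock: 18.27
ee_pos: [0.6141, -0.2944, 0.0594]
tool_rot: [-3.124, 0.034, -3.043]
ft_force: [-1.0, -0.5, 1.0]
finger_gap: 0.016
```

```bash
python3 - <<'E'
from h import *
w=cam("wrist"); s=arm.observe(); print(s['ft_force'].round(1),s['torque'].round(2),s['ee_pos'].round(4),s['tool_rot'].round(3)); save(w,"l.png",(160,150,230,190),3.4)
sd=cam("side")
E
```

```text
[-1.8 -0.2  6.9] [0.39 0.18 0.03] [ 0.6142 -0.2944  0.0593] [-3.124  0.034 -3.043]
```

View pics/l.png

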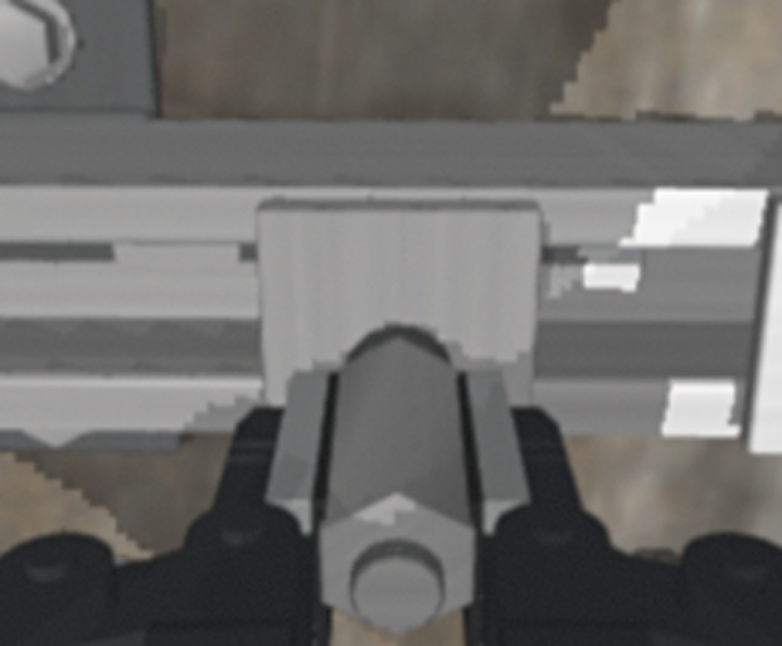

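```bash
python3 - <<'E'
from h import *
s=arm.observe(); Rt=Ro.from_euler('xyz',s["tool_rot"]).as_matrix(); e=np.array(s["ee_pos"])
w=cam("wrist"); q=lambda a:[160+a[0]/3.4,150+a[1]/3.4]
def tool(a,zt):
    o,d=ray(w,q(a)); o=(o-e)@Rt; d=d@Rt; return ((o+d*(zt-o[2])/d[2])*1000).round(1)
L=lambda X:((X-e)@Rt*1000).round(1)
for a in [(100,188),(100,432),(640,188),(640,436),(100,376),(100,243)]: print(a,L(atz(w,q(a),.046)))
for z in (.046,.050,.052,.054): print("plate near top edge if z",z,L(atz(w,q((260,209)),z)),L(atz(w,q((541,209)),z)))
print("plate lower edge at",[L(atz(w,q((400,201)),z)) for z in (.044,.046,.048)])
print("bolt top",[tool((397,590),-z) for z in (.037,.039,.041)])
for i in range(3):
    s=arm.observe();print(s['ft_force'].round(1)); eyes.camera("top")
E
```

```text
(100, 188) [ 31.3 -43.9  13. ]
(100, 432) [ -9.8 -47.6  14.4]
(640, 188) [31.7 35.8 11.6]
(640, 436) [-9.7 38.9 12.9]
(100, 376) [  0.3 -46.7  14.1]
(100, 243) [ 22.6 -44.7  13.3]
plate near top edge if z 0.046 [ 28.2 -20.2  12.7] [28.4 21.4 11.9]
plate near top edge if z 0.05 [ 29.4 -19.7   8.6] [29.6 20.9  7.9]
plate near top edge if z 0.052 [ 30.  -19.5   6.6] [30.2 20.6  5.9]
plate near top edge if z 0.054 [ 30.6 -19.2   4.6] [30.8 20.3  3.9]
plate lower edge at [array([28.9,  0.6, 14.3]), array([29.5,  0.6, 12.3]), array([30.1,  0.6, 10.2])]
bolt top [array([ -2.1,   0.1, -37. ]), array([ -0.6,   0.1, -39. ]), array([  0.8,   0.1, -41. ])]
[-2.   0.5  7.2]
[-1.1  0.6  7.4]
[-2.2  1.2  6.8]
```

The crop shows the plate's near edge at row 209, inside the rail edge at row 188, so it is about 6 mm too far +x. The bolt top puts the head below the lips, so it cleared them and slid sideways under the far lip. I'll bring it back to centre while pressed.

```bash
python3 -m handwheel '[[0.2,0,0.05,0],[0.2,0,0,0],[0.2,0,0,0],[0,0,0,0],[0,0,0,0]]'; python3 - <<'E'
from h import *
for i in range(3):
    cam("side"); s=arm.observe();print(s['ft_force'].round(1),s['torque'].round(2),s['ee_pos'].round(4),s['tool_rot'].round(3))
w=cam("wrist"); save(w,"m.png",(160,150,230,190),3.4)
g=w["img"].mean(2)
for c in (235,240,310,315): print(c,g[190:225,c].astype(int).tolist())
E
```

```text
clock: 19.2
ee_pos: [0.6123, -0.2948, 0.0593]
tool_rot: [-3.122, 0.044, -3.044]
ft_force: [-1.2, 0.3, 5.3]
finger_gap: 0.0158
[-0.9  1.1  5.7] [ 0.46 -0.01 -0.03] [ 0.6123 -0.2948  0.0593] [-3.122  0.044 -3.044]
[-1.1 -0.1  6.3] [ 0.43 -0.01 -0.03] [ 0.6123 -0.2948  0.0594] [-3.122  0.044 -3.044]
[-0.9  0.9  5.2] [ 0.43  0.02 -0.01] [ 0.6123 -0.2948  0.0594] [-3.122  0.044 -3.044]
235 [107, 106, 106, 105, 105, 107, 107, 106, 106, 106, 107, 106, 107, 106, 104, 100, 100, 108, 128, 146, 143, 141, 146, 150, 149, 148, 147, 146, 146, 143, 141, 144, 144, 137, 127]
240 [107, 106, 105, 105, 104, 106, 107, 106, 105, 107, 107, 107, 107, 106, 106, 104, 101, 98, 100, 104, 106, 119, 145, 157, 160, 159, 160, 159, 160, 160, 159, 159, 159, 160, 160]
310 [107, 107, 106, 107, 106, 105, 106, 104, 106, 107, 108, 108, 107, 107, 106, 105, 106, 107, 107, 107, 108, 119, 144, 157, 159, 159, 159, 160, 160, 159, 160, 160, 160, 160, 160]
315 [106, 105, 106, 106, 103, 107, 108, 104, 105, 106, 108, 107, 105, 107, 106, 99, 98, 105, 107, 108, 110, 120, 146, 160, 162, 163, 162, 161, 162, 163, 162, 161, 161, 162, 162]
```

```bash
python3 -m handwheel '[[0.1,0,0.15,0],[0.3,0,0,0],[0.3,0,0,0],[0.3,0,0,0],[0,0,0,0]]'; cat > st.py <<'E'
from h import *
F=[]
for i in range(3):
    w=cam("wrist"); s=arm.observe(); F.append(s['ft_force'])
print(np.mean(F,0).round(1),s['torque'].round(2),s['ee_pos'].round(4),s['tool_rot'].round(3))
g=w["img"].mean(2)
for c in (225,242,305,330): print(c,g[190:235,c].astype(int).tolist())
E
python3 st.py
```

```text
clock: 20.02
ee_pos: [0.6081, -0.2966, 0.0626]
tool_rot: [-3.116, 0.057, -3.044]
ft_force: [-1.5, 0.9, 7.6]
finger_gap: 0.0161
[0.3 1.2 8.5] [ 0.42 -0.17 -0.  ] [ 0.608  -0.2967  0.0625] [-3.116  0.057 -3.044]
225 [78, 82, 96, 108, 109, 107, 107, 107, 105, 107, 108, 107, 107, 107, 108, 108, 108, 108, 109, 107, 106, 106, 105, 108, 137, 159, 164, 162, 161, 160, 160, 159, 160, 162, 163, 163, 164, 164, 157, 147, 151, 158, 160, 159, 158]
242 [77, 76, 90, 105, 109, 108, 108, 107, 106, 106, 108, 108, 106, 107, 109, 108, 105, 103, 108, 122, 145, 159, 161, 159, 160, 160, 160, 160, 160, 161, 159, 160, 160, 160, 160, 160, 160, 161, 159, 161, 160, 159, 161, 161, 160]
305 [80, 74, 83, 101, 107, 108, 109, 108, 106, 107, 107, 107, 108, 105, 103, 101, 102, 106, 112, 125, 147, 156, 157, 157, 157, 157, 157, 156, 157, 156, 157, 157, 157, 157, 158, 157, 157, 157, 158, 158, 157, 158, 157, 157, 159]
330 [100, 79, 85, 101, 109, 110, 110, 110, 110, 108, 109, 109, 110, 107, 108, 108, 109, 108, 109, 108, 108, 105, 105, 106, 116, 148, 165, 165, 159, 158, 156, 155, 157, 158, 160, 162, 162, 165, 162, 156, 139, 103, 75, 98, 143]
```

```bash
python3 -m handwheel '[[0.05,0.03,0.2,0],[0.05,0.03,0.2,0],[0.03,0.02,0.15,0],[0,0,0,0],[0,0,0,0]]'; python3 st.py
```

```text
clock: 20.8
ee_pos: [0.6088, -0.2973, 0.0613]
tool_rot: [-3.113, 0.061, -3.043]
ft_force: [-2.2, 2.0, 10.1]
finger_gap: 0.0161
[-2.2  1.6 10.9] [0.54 0.14 0.  ] [ 0.6088 -0.2974  0.0613] [-3.112  0.061 -3.043]
225 [82, 96, 108, 110, 108, 108, 107, 106, 107, 109, 106, 107, 107, 109, 110, 108, 108, 110, 107, 106, 107, 105, 102, 119, 149, 163, 163, 161, 160, 159, 161, 160, 161, 163, 164, 164, 165, 162, 152, 142, 149, 160, 160, 157, 157]
242 [73, 88, 105, 110, 107, 107, 107, 107, 106, 107, 108, 107, 107, 108, 109, 109, 108, 105, 105, 105, 121, 147, 159, 160, 160, 159, 160, 160, 160, 160, 159, 160, 161, 159, 159, 159, 159, 161, 160, 160, 161, 160, 160, 160, 160]
305 [74, 83, 102, 108, 109, 108, 108, 107, 107, 107, 108, 106, 106, 103, 101, 100, 100, 104, 108, 112, 128, 148, 157, 158, 158, 156, 156, 158, 157, 157, 157, 158, 157, 157, 157, 157, 156, 158, 157, 157, 157, 157, 157, 157, 157]
330 [80, 83, 98, 110, 110, 111, 111, 109, 107, 106, 108, 108, 106, 107, 108, 110, 108, 108, 108, 108, 107, 106, 106, 104, 119, 152, 164, 163, 159, 157, 156, 156, 158, 159, 161, 161, 163, 164, 164, 155, 126, 91, 86, 111, 125]
```

```bash
python3 -m handwheel '[[0.1,0.03,0.25,0],[0.1,0.03,0.25,0],[0.05,0.03,0.2,0],[0,0,0,0],[0,0,0,0]]'; python3 st.py
```

```text
clock: 21.58
ee_pos: [0.61, -0.2983, 0.0605]
tool_rot: [-3.108, 0.069, -3.043]
ft_force: [-4.5, 2.2, 11.8]
finger_gap: 0.0158
[-3.3  1.9 13.5] [ 0.62  0.41 -0.05] [ 0.61   -0.2983  0.0605] [-3.107  0.069 -3.043]
225 [105, 111, 109, 108, 108, 107, 106, 107, 108, 108, 109, 109, 109, 109, 109, 109, 108, 108, 107, 106, 100, 103, 135, 159, 162, 162, 162, 160, 159, 160, 160, 161, 162, 163, 163, 163, 158, 144, 138, 151, 159, 159, 158, 159, 161]
242 [104, 109, 109, 107, 108, 106, 107, 106, 109, 108, 107, 107, 108, 108, 108, 109, 108, 105, 103, 106, 115, 140, 156, 161, 160, 160, 159, 160, 158, 160, 159, 160, 160, 161, 160, 159, 160, 159, 159, 159, 160, 159, 159, 159, 160]
305 [99, 108, 109, 108, 107, 107, 107, 107, 107, 108, 107, 107, 109, 110, 109, 107, 104, 101, 106, 109, 116, 138, 155, 159, 158, 159, 158, 157, 158, 158, 157, 157, 156, 157, 157, 158, 156, 156, 157, 157, 157, 156, 157, 156, 157]
330 [92, 106, 111, 110, 110, 108, 107, 107, 108, 107, 107, 106, 108, 108, 109, 110, 107, 109, 109, 107, 105, 101, 106, 137, 160, 166, 163, 158, 156, 155, 157, 158, 159, 161, 162, 163, 164, 162, 151, 115, 86, 100, 121, 127, 126]
```

```bash
python3 -m handwheel '[[0,0,0,0],[0,0,0,0],[0,0,0,0],[0,0,0,0],[0,0,0,0]]'; python3 st.py | head -1; python3 -c "
from h import *
w=cam('wrist'); save(w,'n.png',(160,150,230,190),3.4)"
```

```text
clock: 22.35
ee_pos: [0.6099, -0.2982, 0.0625]
tool_rot: [-3.108, 0.069, -3.043]
ft_force: [-2.2, 2.6, 7.5]
finger_gap: 0.0159
[-1.4  1.7  8. ] [0.55 0.15 0.02] [ 0.6099 -0.2982  0.0626] [-3.108  0.069 -3.043]
```

View pics/n.png

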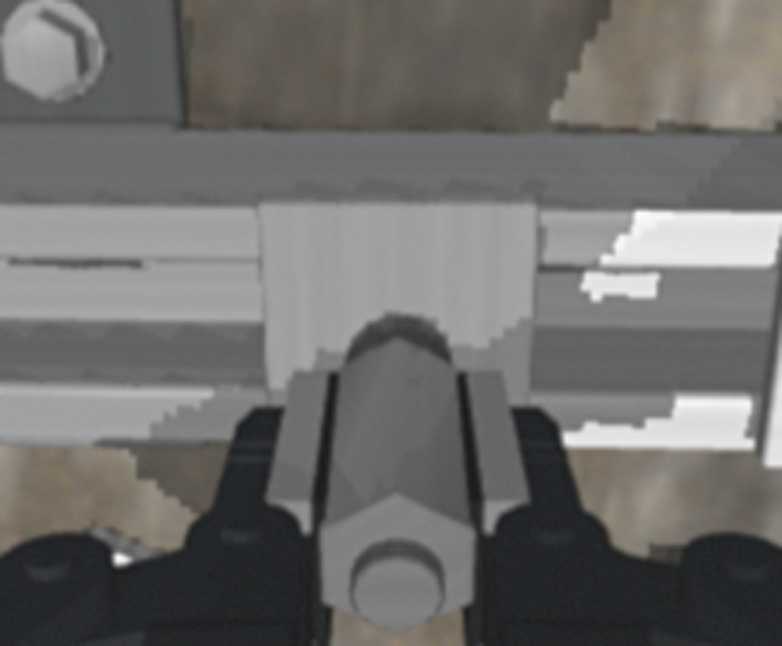

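The crop shows the plate back over the rail, overhanging the near edge (plate edge at row 203, rail edge at row 208). The stud is centred, but the tool has tilted by 4°. I'll ease the tilt out by moving the wrist outward while the stud holds the tip.

```bash
python3 -m handwheel '[[-0.2,0,0.04,0],[-0.2,0,0.04,0],[-0.2,0,0.04,0],[-0.2,0,0.04,0],[-0.2,0,0.04,0]]'; python3 st.py | head -1
```

```text
clock: 23.18
ee_pos: [0.6109, -0.2983, 0.0611]
tool_rot: [-3.113, 0.047, -3.042]
ft_force: [-13.0, 0.2, 14.6]
finger_gap: 0.016
[-12.7  -0.1  14.5] [ 0.18  2.17 -0.08] [ 0.6109 -0.2983  0.0611] [-3.113  0.047 -3.042]
```

```bash
python3 -m handwheel '[[0,0,-0.1,0],[0,0,0,0],[-0.1,0,0,0],[-0.1,0,0,0],[0,0,0,0]]'; python3 st.py | head -1; python3 -m handwheel '[[-0.1,0,0,0],[-0.15,0,0,0],[-0.15,0,0,0],[-0.1,0,0,0],[0,0,0,0]]'; python3 st.py | head -1
```

```text
clock: 23.95
ee_pos: [0.6105, -0.2985, 0.0628]
tool_rot: [-3.115, 0.041, -3.042]
ft_force: [0.4, 1.8, 7.7]
finger_gap: 0.0158
[-2.3  1.3  7.8] [ 0.38  0.27 -0.02] [ 0.6106 -0.2985  0.0629] [-3.115  0.041 -3.042]
clock: 24.72
ee_pos: [0.6108, -0.2985, 0.063]
tool_rot: [-3.118, 0.029, -3.042]
ft_force: [0.2, 1.1, 7.4]
finger_gap: 0.0161
[-1.3  1.9  7.7] [ 0.4   0.24 -0.02] [ 0.6108 -0.2985  0.063 ] [-3.117  0.029 -3.042]
```

```bash
python3 -m handwheel '[[-0.1,0,0,0],[-0.15,0,0.02,0],[-0.15,0,0.02,0],[-0.1,0,0.02,0],[0,0,0,0]]';python3 -m handwheel '[[-0.1,-0.1,0.02,0],[-0.15,-0.15,0.02,0],[-0.15,-0.15,0.02,0],[-0.1,-0.1,0.02,0],[0,0,0,0]]'; python3 st.py | head -1
```

```text
clock: 25.5
ee_pos: [0.611, -0.2986, 0.0628]
tool_rot: [-3.12, 0.018, -3.042]
ft_force: [0.3, 1.6, 7.5]
finger_gap: 0.016
clock: 26.12
ee_pos: [0.6116, -0.3011, 0.0621]
tool_rot: [-3.128, 0.004, -3.041]
ft_force: [-0.3, 0.6, 8.1]
finger_gap: 0.0162
[-2.5  1.5  9.3] [ 0.44  0.36 -0.  ] [ 0.6116 -0.3012  0.0622] [-3.128  0.004 -3.041]
```

```bash
python3 -m handwheel '[[0,0,0.15,0],[0,0,0.12,0],[0,0,0.1,0],[0,0,0.1,0],[0,0,0.1,0]]'; python3 st.py
```

```text
clock: 26.9
ee_pos: [0.6117, -0.3014, 0.0606]
tool_rot: [-3.128, 0.004, -3.041]
ft_force: [-4.7, 2.4, 13.5]
finger_gap: 0.0161
[-3.6  3.4 14.3] [ 0.71  0.59 -0.06] [ 0.6117 -0.3014  0.0606] [-3.127  0.004 -3.041]
225 [81, 81, 95, 104, 105, 104, 104, 103, 103, 103, 104, 104, 105, 102, 105, 105, 105, 98, 93, 101, 135, 159, 166, 163, 163, 160, 161, 161, 161, 161, 162, 164, 165, 165, 163, 153, 140, 152, 164, 163, 160, 159, 160, 159, 160]
242 [73, 74, 93, 103, 105, 104, 105, 103, 103, 104, 104, 104, 105, 105, 105, 105, 101, 98, 101, 105, 115, 136, 153, 156, 156, 156, 157, 156, 157, 157, 157, 157, 157, 157, 157, 157, 157, 158, 157, 158, 157, 158, 157, 158, 156]
305 [72, 72, 90, 102, 105, 104, 103, 103, 102, 103, 104, 102, 104, 104, 105, 104, 104, 104, 106, 109, 115, 135, 153, 156, 156, 157, 156, 156, 157, 156, 156, 156, 156, 155, 155, 155, 155, 156, 155, 155, 154, 154, 156, 155, 156]
330 [86, 78, 85, 99, 105, 105, 103, 103, 104, 103, 103, 102, 104, 105, 105, 104, 105, 103, 98, 100, 113, 147, 166, 165, 160, 158, 156, 156, 156, 158, 161, 161, 162, 164, 164, 162, 149, 124, 113, 128, 141, 139, 140, 181, 235]
```

```bash
cat > ms.py <<'E'
from h import *
s=arm.observe(); Rt=Ro.from_euler('xyz',s["tool_rot"]).as_matrix(); e=np.array(s["ee_pos"])
w=cam("wrist"); g=w["img"].mean(2).astype(np.float32)
L=lambda X:((X-e)@Rt*1000).round(1)
def edge(c,r0=202,r1=222,th=130):
    v=g[r0:r1,c]; i=np.where((v[:-1]<th)&(v[1:]>=th))[0][0]; return r0+i+(th-v[i])/(v[i+1]-v[i])
for c in (215,225,330,340): print("rail near",c,L(atz(w,(c,edge(c)),.046)))
for c in (245,260,290,305): print("plate near",c,L(atz(w,(c,edge(c)),.052)))
print(s["ft_force"].round(1),e.round(4),s["tool_rot"].round(3))
E
python3 ms.py
```

```text
rail near 215 [ 28.4 -31.5  14.9]
rail near 225 [ 28.4 -26.4  14.9]
rail near 330 [28.2 27.3 14.1]
rail near 340 [28.2 32.3 14. ]
plate near 245 [ 29.7 -15.5   8.7]
plate near 260 [29.7 -8.1  8.6]
plate near 290 [29.9  6.6  8.4]
plate near 305 [29.8 14.   8.3]
[-3.9  3.  14.4] [ 0.6117 -0.3014  0.0606] [-3.127  0.004 -3.041]
```

```bash
python3 -m handwheel '[[0.1,0,0.08,0],[0.1,0,0.08,0],[0.1,0,0.08,0],[0.1,0,0.08,0],[0,0,0.08,0]]'; python3 ms.py
```

```text
clock: 27.72
ee_pos: [0.6115, -0.3018, 0.0616]
tool_rot: [-3.124, 0.012, -3.041]
ft_force: [-3.3, 2.9, 12.0]
finger_gap: 0.0159
rail near 215 [ 28.4 -31.7  15.8]
rail near 225 [ 28.3 -26.5  15.7]
rail near 330 [28.2 27.4 14.8]
rail near 340 [28.2 32.5 14.7]
plate near 245 [ 29.9 -15.6   9.5]
plate near 260 [29.8 -8.2  9.4]
plate near 290 [30.   6.6  9.1]
plate near 305 [29.9 14.   9. ]
[-3.3  2.9 12. ] [ 0.6115 -0.3018  0.0616] [-3.124  0.012 -3.041]
```

```bash
python3 -m handwheel '[[0,0,-0.2,0],[0,0,-0.2,0],[0.1,0,0,0],[0.1,0,0,0],[0.1,0,0,0]]'; python3 ms.py; python3 -m handwheel '[[0.1,0,0.02,0],[0.1,0,0.02,0],[0.1,0,0.02,0],[0,0,0.02,0],[0,0,0.02,0]]'; python3 ms.py
```

```text
clock: 28.4
ee_pos: [0.6094, -0.302, 0.0657]
tool_rot: [-3.124, 0.015, -3.041]
ft_force: [7.2, 2.1, 2.1]
finger_gap: 0.0159
rail near 215 [ 26.2 -32.5  19.9]
rail near 225 [ 26.2 -27.2  19.8]
rail near 330 [26.2 28.1 18.8]
rail near 340 [26.2 33.4 18.7]
plate near 245 [ 30.  -16.   13.6]
plate near 260 [30.  -8.4 13.4]
plate near 290 [30.2  6.8 13.1]
plate near 305 [30.  14.4 13. ]
[7.2 2.1 2.1] [ 0.6094 -0.302   0.0657] [-3.124  0.015 -3.041]
clock: 29.08
ee_pos: [0.6095, -0.302, 0.0655]
tool_rot: [-3.122, 0.022, -3.041]
ft_force: [1.9, 1.3, 3.9]
finger_gap: 0.016
rail near 215 [ 26.5 -32.5  19.6]
rail near 225 [ 26.5 -27.2  19.5]
rail near 330 [26.3 28.  18.4]
rail near 340 [26.3 33.3 18.3]
plate near 245 [ 30.1 -15.9  13.2]
plate near 260 [30.2 -8.3 13. ]
plate near 290 [30.3  6.8 12.7]
plate near 305 [30.3 14.3 12.6]
[1.9 1.3 3.9] [ 0.6095 -0.302   0.0655] [-3.122  0.022 -3.041]
```

```bash
python3 -m handwheel '[[-0.1,0,0.02,0],[-0.02,0,0.02,0],[0,0,0.02,0],[0,0,0.02,0],[0,0,0.02,0]]'; python3 ms.py
```

```text
clock: 29.75
ee_pos: [0.61, -0.3021, 0.0644]
tool_rot: [-3.122, 0.02, -3.041]
ft_force: [0.2, -0.2, 5.1]
finger_gap: 0.0162
rail near 215 [ 26.9 -32.2  18.5]
rail near 225 [ 26.9 -27.   18.4]
rail near 330 [26.8 27.8 17.4]
rail near 340 [26.8 33.  17.3]
plate near 245 [ 30.  -15.8  12.1]
plate near 260 [30.  -8.3 12. ]
plate near 290 [30.2  6.7 11.7]
plate near 305 [30.2 14.2 11.5]
[ 0.2 -0.2  5.1] [ 0.61   -0.3021  0.0644] [-3.122  0.02  -3.041]
```

```bash
python3 -m handwheel '[[0,0,0.15,0],[0,0,0.15,0],[0,0,0.15,0],[0,0,0.15,0],[0,0,0.13,0]]'; python3 ms.py
```

```text
clock: 30.42
ee_pos: [0.611, -0.303, 0.0606]
tool_rot: [-3.12, 0.023, -3.041]
ft_force: [-1.9, 1.2, 12.2]
finger_gap: 0.016
rail near 215 [ 27.9 -31.5  14.6]
rail near 225 [ 27.8 -26.3  14.5]
rail near 330 [27.7 27.2 13.4]
rail near 340 [27.7 32.2 13.3]
plate near 245 [ 29.8 -15.5   8.2]
plate near 260 [29.9 -8.1  8.1]
plate near 290 [30.1  6.6  7.8]
plate near 305 [30.  13.9  7.6]
[-1.9  1.2 12.2] [ 0.611  -0.303   0.0606] [-3.12   0.023 -3.041]
```

```bash
python3 -m handwheel '[[0.05,0,0.12,0],[0.05,0,0.12,0],[0.04,0,0.12,0],[0.04,0,0.12,0],[0.04,0,0.12,0]]'; python3 ms.py
```

```text
clock: 31.1
ee_pos: [0.6112, -0.3034, 0.0603]
tool_rot: [-3.118, 0.028, -3.041]
ft_force: [-2.9, 3.2, 13.8]
finger_gap: 0.0161
rail near 215 [ 28.1 -31.4  14.2]
rail near 225 [ 28.1 -26.3  14.1]
rail near 330 [28.  27.1 12.9]
rail near 340 [27.8 32.1 12.8]
plate near 245 [ 29.8 -15.4   7.8]
plate near 260 [29.9 -8.1  7.6]
plate near 290 [30.1  6.6  7.3]
plate near 305 [30.1 13.9  7.1]
[-2.9  3.2 13.8] [ 0.6112 -0.3034  0.0603] [-3.118  0.028 -3.041]
```

```bash
python3 -m handwheel '[[0.06,0,0.18,0],[0.06,0,0.18,0],[0.06,0,0.18,0],[0.06,0,0.17,0],[0.06,0,0.16,0]]'; python3 ms.py
```

```text
clock: 31.78
ee_pos: [0.6119, -0.3044, 0.0589]
tool_rot: [-3.114, 0.037, -3.041]
ft_force: [-1.8, 3.3, 15.3]
finger_gap: 0.0159
rail near 215 [ 28.7 -31.1  12.7]
rail near 225 [ 28.7 -26.   12.6]
rail near 330 [28.5 26.8 11.1]
rail near 340 [28.5 31.7 11. ]
plate near 245 [ 29.8 -15.3   6.2]
plate near 260 [29.8 -8.   6. ]
plate near 290 [30.1  6.5  5.6]
plate near 305 [30.2 13.7  5.4]
[-1.8  3.3 15.3] [ 0.6119 -0.3044  0.0589] [-3.114  0.037 -3.041]
```

```bash
python3 -m handwheel '[[0.07,-0.06,0.15,8],[0.07,-0.07,0.15,8],[0.06,-0.08,0.15,8],[0.06,-0.09,0.15,8],[0.06,-0.1,0.15,8]]'; python3 st.py|head -1
```

```text
clock: 32.45
ee_pos: [0.6123, -0.3092, 0.059]
tool_rot: [3.136, 0.057, 2.523]
ft_force: [-4.8, 3.5, 14.8]
finger_gap: 0.0162
[-2.7  1.7 14. ] [0.08 0.32 0.01] [ 0.612  -0.3094  0.0589] [3.137 0.057 2.526]
```

```bash
python3 -m handwheel '[[0.05,-0.09,0.18,8],[0.04,-0.1,0.18,8],[0.04,-0.1,0.18,8],[0.03,-0.11,0.17,8],[0.02,-0.11,0.16,8]]'; python3 st.py|head -1; python3 -c "
from h import *
w=cam('wrist'); save(w,'o.png',(130,140,280,210),2.8)"
```

```text
clock: 33.22
ee_pos: [0.6056, -0.3126, 0.0575]
tool_rot: [3.105, 0.042, 1.811]
ft_force: [-7.0, 1.0, 20.7]
finger_gap: 0.0163
[-9.   1.3 21.1] [-0.25  1.9  -0.12] [ 0.6054 -0.3127  0.0575] [3.106 0.042 1.814]
```

View pics/o.png

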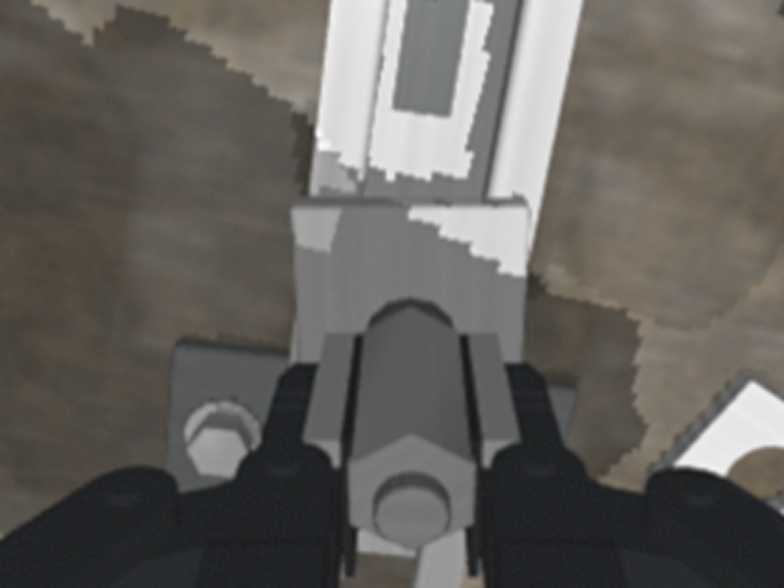

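```bash
python3 -m handwheel '[[0,0,0,0],[0,0,0.03,0],[0,0,0.05,0],[0,0,0.1,0],[0,0,0.12,0]]'; python3 st.py|head -1
```

```text
clock: 34.05
ee_pos: [0.6051, -0.3129, 0.0597]
tool_rot: [3.107, 0.043, 1.817]
ft_force: [-4.4, 2.9, 15.7]
finger_gap: 0.0159
[-4.   3.1 15.2] [ 0.31  0.96 -0.06] [ 0.6051 -0.313   0.0597] [3.107 0.043 1.817]
```

```bash
python3 -m handwheel '[[0,0.1,0.13,0],[0,0.1,0.13,0],[0,0.1,0.13,4],[0,0.1,0.13,4],[0,0.05,0.13,2]]'; python3 st.py|head -1
```

```text
clock: 34.83
ee_pos: [0.6044, -0.3139, 0.0582]
tool_rot: [3.114, 0.038, 1.641]
ft_force: [-7.6, 1.9, 18.6]
finger_gap: 0.0159
[-9.2  1.6 18. ] [-0.02  2.11  0.15] [ 0.6044 -0.3138  0.0582] [3.114 0.038 1.643]
```

```bash
python3 -m handwheel '[[0,0,0,0],[0,0,0.03,-0.5],[0,0,0,-1],[0,0,0,0],[0,0,0,0]]'; python3 st.py|head -1;python3 -m handwheel '[[0,0,0,0],[0,0,0,0],[0,0,0,0],[0,0,0,0],[0,0,0,0]]'; python3 st.py|head -1
```

```text
clock: 35.6
ee_pos: [0.6041, -0.314, 0.0621]
tool_rot: [3.116, 0.04, 1.672]
ft_force: [1.6, 1.8, 2.6]
finger_gap: 0.016
[-0.4  1.8  6.4] [-0.    0.31 -0.05] [ 0.6042 -0.3141  0.062 ] [3.116 0.04  1.671]
clock: 36.38
ee_pos: [0.6041, -0.314, 0.0621]
tool_rot: [3.116, 0.04, 1.672]
ft_force: [0.8, 1.1, 5.9]
finger_gap: 0.016
[0.4 0.8 5.3] [-0.09  0.14 -0.07] [ 0.6041 -0.314   0.0621] [3.116 0.04  1.672]
```

```bash
python3 -m handwheel '[[0,0,-0.1,0],[0,0,-0.1,0],[0,0,0,0],[0,0,0,0],[0,0,0,0]]'; python3 st.py|head -1; python3 -m handwheel '[[0,0,0,-3],[0,0,0,0],[0,0,0,3],[0,0,0,0],[0,0,0,0]]'; python3 st.py|head -1;  python3 - <<'E'
from h import *
w=cam('wrist'); a=w["img"][140:350,130:410]
sd=cam('side'); b=sd["img"][160:235,280:380]
A=cv2.resize(a,None,fx=2.6,fy=2.6); B=cv2.resize(b,(728,546),interpolation=cv2.INTER_CUBIC)
cv2.imwrite("pics/p.png",cv2.resize(np.hstack([cv2.resize(A,(400,300)),B[:300*546//546,:][:, :]][:1]+[cv2.resize(B,(400,300))]),None,fx=1,fy=1)[...,::-1])
E
```

```text
clock: 37.15
ee_pos: [0.6038, -0.3138, 0.0622]
tool_rot: [3.117, 0.04, 1.673]
ft_force: [3.1, 1.0, -0.3]
finger_gap: 0.016
[2.6 0.1 0. ] [-0.39 -0.11  0.05] [ 0.6038 -0.3138  0.0623] [3.117 0.04  1.673]
clock: 37.92
ee_pos: [0.6032, -0.3135, 0.0622]
tool_rot: [3.119, 0.039, 1.671]
ft_force: [1.9, 0.6, 0.2]
finger_gap: 0.016
[1.7 0.3 0.1] [-0.27  0.    0.03] [ 0.6032 -0.3136  0.0622] [3.119 0.039 1.671]
```

View pics/p.png

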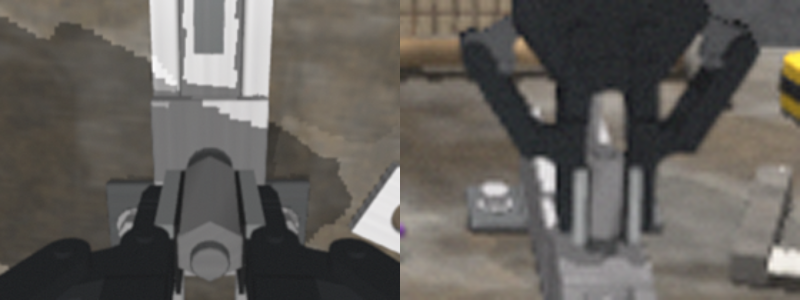

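The picture shows the plate square and flush with both rail edges (left x 150–270 against the rail's 150–272), and an upward pull no longer moves it. I'll check it is home with a gentle press: movement should start near 8.5 N, not 15.5 N.

```bash
python3 -m handwheel '[[0,0,0.05,0],[0,0,0.05,0],[0,0,0.05,0],[0,0,0.05,0],[0,0,0.05,0]]'; python3 st.py|head -1;python3 -m handwheel '[[0,0,0.08,0],[0,0,0.08,0],[0,0,0.08,0],[0,0,0.1,0],[0,0,0.1,0]]'; python3 st.py|head -1
```

```text
clock: 38.8
ee_pos: [0.6033, -0.3137, 0.0621]
tool_rot: [3.119, 0.039, 1.671]
ft_force: [-0.9, 2.4, 6.1]
finger_gap: 0.0163
[-0.6  1.6  6.4] [-0.01  0.4   0.02] [ 0.6033 -0.3137  0.0621] [3.119 0.039 1.671]
clock: 39.58
ee_pos: [0.6037, -0.314, 0.0618]
tool_rot: [3.118, 0.04, 1.671]
ft_force: [-2.8, 1.7, 9.4]
finger_gap: 0.0161
[-2.3  2.5  9.9] [ 0.14  0.57 -0.08] [ 0.6037 -0.314   0.0619] [3.118 0.04  1.671]
```

```bash
python3 -m handwheel '[[0,0,0.1,0],[0,0,0.1,0],[0,0,0.1,0],[0,0,0.1,0],[0,0,0.1,0]]'; python3 st.py|head -1;python3 -m handwheel '[[0,0,0.12,0],[0,0,0.12,0],[0,0,0.12,0],[0,0,0.12,0],[0,0,0.12,0]]'; python3 st.py|head -1
```

```text
clock: 40.35
ee_pos: [0.6044, -0.3146, 0.0618]
tool_rot: [3.116, 0.041, 1.67]
ft_force: [-3.0, 2.8, 9.3]
finger_gap: 0.0157
[-2.3  2.5 10. ] [ 0.19  0.7  -0.01] [ 0.6044 -0.3146  0.0619] [3.116 0.041 1.67 ]
clock: 41.12
ee_pos: [0.6045, -0.3147, 0.0614]
tool_rot: [3.116, 0.041, 1.669]
ft_force: [-4.3, 3.9, 11.8]
finger_gap: 0.0162
[-3.6  3.2 12.1] [ 0.34  0.89 -0.03] [ 0.6045 -0.3147  0.0614] [3.116 0.041 1.669]
```

```bash
python3 - <<'E'
from h import *
s=arm.observe(); Rt=Ro.from_euler('xyz',s["tool_rot"]).as_matrix(); e=np.array(s["ee_pos"])
w=cam("wrist"); g=w["img"].mean(2)
for r in (170,185,200,206,208,210,212,214,218,225,235): print(r,"L",g[r,222:250].astype(int).tolist(),"R",g[r,300:330].astype(int).tolist())
print((Rt@[0,0,1]).round(3), s["joint_positions"].round(2))
E
```

```text
170 L [123, 123, 122, 123, 122, 124, 123, 123, 123, 121, 137, 195, 226, 225, 220, 218, 216, 216, 216, 217, 219, 220, 221, 222, 223, 223, 223, 219] R [215, 223, 225, 223, 219, 217, 215, 214, 214, 216, 218, 218, 219, 220, 222, 224, 215, 145, 93, 90, 92, 93, 94, 92, 94, 95, 94, 93, 91, 90]
185 L [85, 85, 86, 85, 85, 83, 85, 84, 83, 79, 78, 165, 250, 247, 242, 240, 239, 237, 229, 219, 219, 220, 219, 220, 221, 223, 222, 220] R [218, 223, 223, 220, 217, 215, 214, 214, 215, 216, 217, 218, 219, 220, 222, 217, 165, 109, 94, 98, 97, 99, 97, 97, 97, 96, 95, 97, 99, 101]
200 L [83, 83, 82, 80, 81, 82, 80, 81, 81, 80, 78, 84, 120, 164, 169, 163, 160, 161, 161, 159, 161, 160, 162, 164, 166, 167, 165, 163] R [219, 223, 221, 218, 216, 214, 214, 213, 213, 215, 216, 218, 219, 220, 223, 208, 131, 94, 99, 98, 97, 95, 97, 96, 94, 94, 95, 97, 98, 98]
206 L [85, 84, 85, 86, 84, 85, 84, 86, 85, 85, 85, 83, 93, 121, 123, 120, 119, 119, 118, 117, 117, 120, 121, 122, 119, 119, 119, 121] R [221, 223, 221, 218, 205, 177, 166, 169, 171, 173, 174, 175, 175, 177, 181, 172, 116, 90, 93, 94, 94, 93, 92, 91, 92, 93, 9
[... 1293 characters left out ...]
, 213, 214, 214, 215, 216, 214, 182, 110, 83, 90, 90, 90, 91, 93, 95, 96, 99, 101, 104]
225 L [84, 84, 85, 84, 82, 82, 80, 80, 79, 80, 81, 80, 79, 84, 106, 117, 118, 118, 119, 118, 118, 118, 117, 117, 119, 120, 121, 118] R [118, 116, 115, 144, 196, 207, 210, 214, 213, 214, 214, 214, 214, 214, 214, 215, 208, 177, 95, 50, 65, 86, 92, 93, 97, 106, 112, 114, 117, 118]
235 L [82, 81, 81, 82, 82, 82, 81, 83, 82, 83, 83, 83, 83, 86, 100, 114, 117, 118, 118, 117, 118, 118, 118, 117, 117, 121, 121, 118] R [119, 119, 118, 117, 117, 116, 116, 119, 118, 118, 119, 120, 122, 121, 121, 119, 108, 78, 57, 56, 57, 57, 57, 56, 56, 60, 68, 71, 70, 69]
[ 0.03  -0.038 -0.999] [-0.54  0.76  1.43 -0.02  0.91 -0.63]
```

The numbers show the plate centred on the rail within about 0.5 mm. The stud sits below the home height by what the tool's lean would account for. I'll unload it and open the jaws so the spring can square it up.

```bash
python3 -m handwheel '[[0,0,-0.06,0],[0,0,-0.06,0],[0,0,-0.06,0],[0,0,0,0],[0,0,0,0]]'; python3 st.py|head -1;python3 -m handwheel '[[0,0,0,0],[0,0,0,0],[0,0,0,0],[0,0,0,0],[0,0,0,0]]' 0.5; python3 - <<'E'
from h import *
s=arm.observe(); print(s["ft_force"],s["ee_pos"],s["tool_rot"])
for n in ("wrist","side","top"):
    w=cam(n)
    for t in ("stud_grip","fixed_plate"):
        for d in eyes.place_of(w,t)[:4]: print(n,t,round(d["confidence"],2),np.round(d["centre"],1),atz(w,d["centre"],.0825 if t=="stud_grip" else .046).round(4))
    if n=="wrist": g=w["img"].mean(2); [print(r,"L",g[r,225:245].astype(int).tolist(),"R",g[r,308:325].astype(int).tolist()) for r in (200,206,212,214)]
E
```

```text
clock: 41.95
ee_pos: [0.6043, -0.3145, 0.0623]
tool_rot: [3.116, 0.04, 1.669]
ft_force: [2.9, -0.5, -2.8]
finger_gap: 0.0155
[ 3.2 -0.  -3. ] [-0.4  -0.23 -0.08] [ 0.6044 -0.3145  0.0623] [3.116 0.04  1.669]
clock: 42.72
ee_pos: [0.6037, -0.3144, 0.0627]
tool_rot: [3.117, 0.039, 1.669]
ft_force: [-0.1, -0.7, -0.9]
finger_gap: 0.0428
[-0.05604943 -0.6793917  -0.93039693] [ 0.60371914 -0.31442352  0.0627262 ] [3.11708037 0.03941037 1.66901217]
wrist stud_grip 0.75 [277.5 289.9] [ 0.6047 -0.3096  0.0825]
wrist fixed_plate 0.66 [274.4  60.9] [ 0.5949 -0.2163  0.046 ]
200 L [81, 81, 81, 81, 81, 79, 80, 79, 76, 71, 86, 130, 168, 170, 165, 162, 160, 159, 160, 160] R [213, 213, 215, 216, 218, 219, 220, 223, 210, 133, 94, 99, 99, 99, 95, 95, 94]
206 L [85, 85, 84, 85, 85, 84, 84, 85, 84, 81, 83, 113, 164, 169, 157, 127, 117, 118, 118, 118] R [208, 211, 214, 216, 217, 218, 221, 222, 187, 117, 89, 92, 94, 94, 93, 92, 91]
212 L [86, 87, 87, 87, 89, 88, 88, 86, 86, 102, 142, 159, 161, 159, 149, 124, 117, 117, 117, 117] R [214, 214, 216, 217, 217, 218, 215, 191, 128, 89, 86, 90, 90, 90, 91, 92, 91]
214 L [84, 86, 85, 85, 86, 85, 85, 84, 84, 93, 126, 143, 143, 140, 126, 118, 118, 118, 118, 118] R [215, 214, 215, 217, 217, 218, 219, 188, 122, 84, 87, 88, 90, 89, 90, 90, 93]
side stud_grip 0.95 [332.1 208.6] [ 0.6039 -0.3154  0.0825]
side stud_grip 0.64 [264.4 201.7] [ 0.4821 -0.2972  0.0825]
side fixed_plate 0.45 [326.8 204.4] [ 0.598  -0.2233  0.046 ]
top fixed_plate 0.69 [364.1 248.4] [ 0.4379 -0.452   0.046 ]
```

```bash
python3 -m handwheel '[[0.4,0,-0.02,0],[0,0,0,0],[0,0,0,0],[0,0,0,0],[0,0,0,0]]' 0; python3 st.py|head -1; python3 -m handwheel '[[0.5,0,-0.02,0],[0.6,0,-0.02,0],[0.6,0,-0.02,0],[0.6,0,-0.02,0],[0,0,0,0]]'; python3 st.py|head -1
```

```text
clock: 43.8
ee_pos: [0.6032, -0.3098, 0.0627]
tool_rot: [3.118, 0.039, 1.669]
ft_force: [0.1, -0.1, 0.8]
finger_gap: 0.0162
[0.4 0.5 0.2] [ 0.08  0.28 -0.03] [ 0.6032 -0.3098  0.0627] [3.118 0.039 1.669]
clock: 44.58
ee_pos: [0.6008, -0.2864, 0.0627]
tool_rot: [3.117, 0.041, 1.669]
ft_force: [0.2, -0.9, -0.8]
finger_gap: 0.0162
[0.4 2.  0.8] [0.48 0.24 0.01] [ 0.6008 -0.2865  0.0627] [3.117 0.04  1.669]
```

```bash
python3 -m handwheel '[[0.5,0,-0.02,0],[0.5,0,-0.02,0],[0.3,0,-0.01,0],[0.2,0,-0.01,0],[0,0,0,0]]'; python3 st.py|head -1; python3 - <<'E'
from h import *
w=cam("wrist"); g=w["img"].mean(2)
for c in (250,262,290,300): print(c,g[120:225,c].astype(int).tolist())
E
```

```text
clock: 45.35
ee_pos: [0.5993, -0.2717, 0.0627]
tool_rot: [3.116, 0.042, 1.669]
ft_force: [0.5, -3.0, -1.0]
finger_gap: 0.0162
[ 0.4 -1.3 -0.6] [-0.29  0.25  0.04] [ 0.5994 -0.2717  0.0627] [3.116 0.042 1.669]
250 [227, 227, 227, 226, 226, 226, 226, 226, 226, 225, 225, 225, 225, 225, 225, 224, 224, 224, 224, 224, 223, 223, 223, 223, 222, 222, 221, 222, 222, 222, 222, 222, 221, 221, 221, 221, 220, 221, 220, 219, 220, 220, 219, 219, 220, 219, 218, 219, 218, 218, 218, 218, 218, 218, 218, 217, 217, 217, 217, 217, 216, 216, 216, 216, 215, 216, 215, 215, 215, 214, 214, 214, 214, 213, 214, 213, 213, 213, 214, 213, 214, 213, 212, 212, 213, 214, 207, 166, 122, 112, 113, 108, 111, 118, 120, 117, 100, 87, 89, 101, 110, 115, 114, 114, 114]
262 [229, 229, 229, 229, 228, 229, 228, 228, 228, 228, 227, 227, 227, 227, 226, 226, 226, 226, 226, 226, 225, 225, 225, 225, 225, 225, 225, 224, 224, 225, 225, 223, 214, 186, 135, 89, 84, 88, 91, 93, 95, 97, 99, 102, 103, 101, 94, 86, 89, 115, 166, 200, 215, 219, 224, 225, 225, 223, 222, 222, 221, 222, 221, 221, 221, 221, 220, 220, 218, 216, 215, 215, 214, 215,
[... 499 characters left out ...]
3, 201, 202, 203, 205, 205, 206, 207, 208, 209, 209, 208, 205, 201, 188, 169, 167, 188, 201, 203, 200, 189, 168, 139, 118, 114, 114, 108, 93, 102, 156, 195, 203, 165, 122, 113]
300 [225, 225, 226, 225, 225, 225, 224, 225, 225, 224, 224, 225, 224, 224, 224, 223, 223, 223, 223, 222, 223, 223, 222, 222, 222, 222, 222, 222, 222, 221, 222, 222, 222, 222, 222, 223, 223, 223, 221, 198, 172, 141, 105, 86, 82, 82, 82, 78, 81, 116, 170, 202, 211, 211, 214, 211, 210, 208, 206, 205, 204, 203, 202, 201, 200, 199, 199, 199, 202, 202, 205, 207, 208, 208, 206, 204, 204, 203, 202, 202, 202, 201, 201, 200, 194, 184, 188, 204, 214, 213, 196, 184, 190, 199, 203, 196, 157, 113, 116, 161, 195, 208, 205, 176, 148]
```

```bash
python3 -m handwheel '[[0.1,0,-0.01,0],[0.1,0,0,0],[0.1,0,-0.01,0],[0,0,0,0],[0,0,0,0]]'; python3 st.py|head -1; python3 -m handwheel '[[0.1,0,-0.01,0],[0.1,0,0,0],[0,0,0,0],[0,0,0,0],[0,0,0,0]]'; python3 st.py|head -1
```

```text
clock: 46.18
ee_pos: [0.5991, -0.2691, 0.0627]
tool_rot: [3.116, 0.043, 1.669]
ft_force: [0.1, -4.3, -1.5]
finger_gap: 0.016
[ 0.7 -4.1 -1.5] [-0.66  0.23  0.03] [ 0.5991 -0.2691  0.0627] [3.116 0.043 1.669]
clock: 46.95
ee_pos: [0.5989, -0.2678, 0.0627]
tool_rot: [3.116, 0.044, 1.669]
ft_force: [0.8, -4.9, -1.5]
finger_gap: 0.0159
[ 1.2 -4.7 -2.2] [-0.71  0.11  0.02] [ 0.5989 -0.2678  0.0627] [3.116 0.044 1.669]
```

```bash
python3 -m handwheel '[[0.1,0,-0.01,0],[0.1,0,0,0],[0,0,0,0],[0,0,0,0],[0,0,0,0]]'; cat > gp.py <<'E'
from h import *
w=cam("wrist"); g=w["img"].mean(2)
for c in (240,250,262,275,290,305,312): print(c,g[198:226,c].astype(int).tolist())
s=arm.observe(); print(s["ft_force"].round(1),s["ee_pos"].round(4),s["tool_rot"].round(3))
E
python3 gp.py
```

```text
clock: 47.72
ee_pos: [0.5989, -0.2678, 0.0627]
tool_rot: [3.115, 0.048, 1.669]
ft_force: [1.6, -5.9, -1.5]
finger_gap: 0.0163
240 [216, 199, 222, 232, 204, 164, 156, 158, 157, 158, 156, 158, 158, 154, 135, 118, 113, 116, 115, 114, 107, 95, 103, 112, 116, 116, 116, 115]
250 [213, 214, 214, 216, 208, 168, 123, 112, 114, 115, 116, 116, 115, 117, 117, 117, 116, 117, 117, 115, 109, 107, 110, 114, 113, 115, 113, 115]
262 [218, 217, 217, 216, 214, 213, 212, 213, 213, 212, 212, 211, 211, 209, 208, 205, 205, 204, 201, 186, 156, 124, 112, 114, 115, 116, 116, 117]
275 [213, 210, 207, 206, 203, 201, 202, 203, 204, 204, 207, 208, 208, 210, 207, 206, 205, 203, 201, 186, 161, 163, 191, 205, 207, 201, 183, 150]
290 [209, 206, 203, 202, 201, 199, 199, 201, 202, 203, 204, 206, 207, 207, 205, 205, 203, 199, 188, 171, 169, 189, 201, 202, 191, 169, 139, 118]
305 [190, 191, 193, 193, 193, 191, 190, 189, 187, 187, 186, 186, 185, 184, 184, 183, 184, 185, 193, 193, 165, 162, 189, 206, 204, 164, 121, 112]
312 [214, 214, 213, 213, 213, 212, 213, 212, 213, 211, 211, 211, 211, 211, 211, 211, 210, 211, 211, 201, 169, 169, 195, 211, 213, 213, 212, 216]
[ 1.3 -5.7 -2. ] [ 0.5989 -0.2678  0.0627] [3.115 0.048 1.669]
```

```bash
python3 -m handwheel '[[0,0,0,0],[0,0,0,0],[0,0,0,0],[0,0,0,0],[0,0,0,0]]' 0.6; python3 -m handwheel '[[0,0,-1,0],[0,0,-2,0],[0,0,-3,0],[0,0,-3,0],[0,0,-3,0]]'; python3 -m handwheel '[[4,-3,-1,0],[5,-3,0,0],[5,-3,0,0],[5,0,0,0],[0,0,0,0]]'; python3 - <<'E'
from h import *
sd=cam("side"); tp=cam("top")
for n,w in (("side",sd),("top",tp)):
  for t in ("stud_grip","fixed_plate"):
    for d in eyes.place_of(w,t)[:4]: print(n,t,round(d["confidence"],2),np.round(d["centre"],1),atz(w,d["centre"],.0825 if t=="stud_grip" else .046).round(4))
F=np.array([.594,-.2165,0]); u=np.array([-.0995,.995,0]); A=F-.05*u
for nm,P in (("fixed",F),("loose",A)):
    print(nm,"side top .1055/.102",proj(sd,[P+[0,0,.1055],P+[0,0,.102],P+[0,0,.052]]).round(1).tolist(),"top",proj(tp,[P+[0,0,.1055]]).round(1).tolist())
g=sd["img"].mean(2)
for r in range(164,206): print(r,g[r,316:346].astype(int).tolist())
E
```

```text
clock: 48.4
ee_pos: [0.5989, -0.2661, 0.0628]
tool_rot: [3.115, 0.045, 1.669]
ft_force: [-0.5, -0.3, -1.0]
finger_gap: 0.0512
clock: 49.02
ee_pos: [0.5946, -0.2605, 0.1896]
tool_rot: [3.116, 0.045, 1.669]
ft_force: [0.3, -0.3, -0.1]
finger_gap: 0.0509
clock: 49.65
ee_pos: [0.4847, -0.0764, 0.1983]
tool_rot: [3.102, 0.052, 1.667]
ft_force: [-0.5, -1.0, 0.8]
finger_gap: 0.0512
side stud_grip 0.85 [328.8 196.1] [ 0.5992 -0.2632  0.0825]
side stud_grip 0.73 [267.3 199.9] [ 0.4867 -0.2892  0.0825]
side fixed_plate 0.72 [327.4 203.4] [ 0.5993 -0.2187  0.046 ]
top stud_grip 0.94 [279.2 164.9] [ 0.5943 -0.2783  0.0825]
top stud_grip 0.88 [244.8 227.3] [ 0.4718 -0.2159  0.0825]
top fixed_plate 0.66 [251.5 167.5] [ 0.5946 -0.2228  0.046 ]
fixed side top .1055/.102 [[326.2, 174.9], [326.1, 176.5], [324.8, 200.1]] top [[246.6, 161.8]]
loose side top .1055/.102 [[329.4, 185.4], [329.3, 187.2], [327.9, 211.5]] top [[273.0, 159.9]]
164 [92, 91, 84, 58, 64, 62, 61, 70, 83, 97, 97, 100, 94, 81, 89, 103, 105, 99, 82, 99, 113, 106, 80, 91, 118, 113, 111, 116, 118, 115]
165 [110, 111, 95, 59, 57, 60, 58
[... 5306 characters left out ...]
, 117, 108, 136, 207, 210, 123, 118, 115, 113, 112, 115, 115, 114, 115, 120, 122]
202 [232, 233, 233, 233, 223, 168, 107, 114, 125, 123, 125, 125, 125, 121, 116, 108, 152, 219, 229, 189, 128, 129, 128, 127, 125, 127, 124, 122, 127, 129]
203 [233, 234, 234, 234, 234, 214, 131, 115, 121, 127, 129, 126, 122, 121, 114, 101, 149, 221, 239, 223, 127, 134, 133, 131, 132, 131, 132, 133, 134, 135]
204 [232, 233, 234, 235, 234, 226, 167, 112, 124, 123, 126, 124, 121, 115, 111, 100, 146, 220, 237, 216, 127, 133, 129, 131, 131, 132, 131, 135, 132, 136]
205 [233, 234, 233, 235, 233, 234, 216, 134, 124, 127, 125, 125, 123, 117, 105, 97, 158, 225, 235, 224, 188, 178, 176, 168, 140, 125, 128, 126, 128, 128]
```

Both bolt tops now stand at the same height in the side picture. They are about 10.3 px apart; 10.5 is expected if home and about 12.2 if hung on the lips. The gripper is clear, so I'll hand in.

```bash
python3 -c "
from rig import job; print(job.hand_in())"
```

```text
the job is handed in; nothing more can be done
None
```

I fitted the loose steel stud in the rail and slid it up against the fixed stud's plate. I then let go, moved the arm clear and handed in at about 50 s. The purple look-alike and the other things were not touched.

**Last checks**
- **Head caught:** an upward pull of about 2 mm did not move the stud.
- **Home height:** in the side picture its top stood level with the fixed stud's, about 10.3 px apart. I expected 10.5 if home and about 12.2 if hung on the lips.
- **Square in the rail:** the plate was flush with both rail edges to about 0.5 mm.
- **Butted:** the slide stopped at about 6 N with no dark gap between the plates.

**What went less well**
- **Wrong-way row:** my first lifting row moved down 1 cm, so I pressed the gripped stud briefly on the bench.
- **Sideways slip:** in the first press the head went below the lips and slid about 6 mm under the far one. I drew it back and re-centred it, with up to 13 N sideways at one point.
- **Press force:** near the end of the quarter turn the press peaked at about 23 N, with 9 N sideways. The spring is solid at 19.5 N, so it may have bottomed briefly before I eased off.
- **Unclear press test:** a press meant to show it was home did not move at 8.5 N as expected. The tool was leaning about 3° by then, so I relied on the height comparison made after release.

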